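# Hang up the tea infusers and close the herb box

### The arm

A 6-joint arm with a two-finger parallel gripper is mounted at the origin on the work surface. World frame = base frame: x ahead of the robot, y to its left, z up, the work surface at z = 0. Lengths are in m, angles in rad, forces in N, time in s.
With the tool pointing down it reaches from about 0.3 to 0.875 m from the base axis. Payload 6.4 kg.
Tool frame: the origin (TCP) lies between the finger pads; the fingertips stand 14 mm ahead of it and the grasp point (between the pads) lies 5 mm behind it; z points along the fingers, y is the direction in which the jaws open and shut (so a half turn about z gives the same grasp; the last joint's range is limited). The gripper opens to 85 mm and grips with 20 to 120 N. Pads are 22 mm wide; open, the fingers measure 114 mm over their backs; the gripper's body (76 mm by 85 mm) begins 54 mm behind the grasp point. The pads swing forward as they close: fully open they stand 13 mm farther back than shut.
Start: joints at [-1.46, 0.181, 1.607, -0, 1.354, -0.206], TCP at [0.179, -0.546, 0.245] pointing down, gripper open.
Joint ranges: [-2.99, 2.99], [-0.89, 2.07], [0.3, 2.58], [-1.14, 4.28], [0, 2.63], [-3.12, 3.12]. Speed limits (rad/s): [2.57, 2.57, 3.01, 3.14, 3.14, 3.14].

### API

Orientations are given as a 3x3 rotation matrix whose columns are the frame's x, y, z axes.
In Python, from plant import env, eyes gives the robot as it stands.
- The arm moves only by the tool move_arm, never from a script. Its argument "rows" is a list of rows, each a list of 3 entries, a list of its own where there are three numbers: the shift along the tool's x, y, z in m, then the turn about the tool's z in rad, then the closure, from 0 (fully open) to 1 (shut). In form: [[[dx, dy, dz], turn, hand], ...]. A call has 1 to 10 rows; each row is the pose to reach, as a shift and turn from the pose measured when the call began, along the tool's axes at that moment; what a row does not reach only later rows make up. A row lasts 1/8 s, in which the tool goes at most 62.5 mm and 10.7 degrees, less where a joint would pass 70% of its speed; a pose out of reach is approached as far as the arm can. A call with a gripper value outside its range is refused whole. The fingers move at their own pace and stop on an object; "force" is the grip in N (left out, the last holds). Time passes only in rows, so rows that repeat a pose let the fingers close. It gives the time, the measured TCP pose, the force and the opening at its end, in the units of the state.
- env.sense(): the state, without advancing time (a new reading comes with each control period).
- eyes.read_camera(name): name is "scene" or "top" or "wrist"; returns a dict with "img" (480x640x3 uint8, blue, green, red), "range_z" (480x640 float32, m along the optical axis (not along the pixel's ray), 0 where there is no reading), "mtx" (3x3 intrinsics, pixels), "rvec" (rotation vector, rad) and "tvec" (3), from world to camera coordinates, as OpenCV has them. Camera axes: x right, y down, z forward; pixel columns grow to the right and rows downward; lengths in m; the calibration is good to about 2 mm. A picture is of the moment at which its call begins.
- env.hand_in(): hands the job in, once; it reports no verdict.
The state is a dict: "clock": time; "joints": joint angles; "joint_velocities": joint speeds; "joint_efforts": joint torques, N m; "ee_pos": TCP position; "orientation": TCP orientation; "ft_force": force on the tool from outside, world axes, zero at the start; "wrist_torque": the same for the moment, N m; "finger_gap": opening from 0.0 (shut) to 1.0 (fully open).
Only numpy, scipy, OpenCV 4.12 (cv2) and the standard library are available. Lean on these libraries where they do the work, as an engineer would, in place of code of your own. Each camera call takes 0.05 s, during which the arm holds its last target. There are 200 camera calls.

### The job

Clear up after herbal tea: lift each tea infuser straight out of its snug well in the bamboo block and, keeping it upright, slide the open C of its handle sideways onto the drying rail so that it hangs freely from the bar. Stand every herb tin flat on the bottom of the round herb box, then press its flap down until the catch snaps and holds it shut. Do not disturb the other things on the counter.

Things in the scene. Friction and masses are not known exactly. Their poses are not given: they have to be found in the camera images.
- infuser_a: Steel tea infuser, red finger tab, 146 mm tall, 120 g; origin centre of underside, z up. Basket 56 mm diameter, 50 mm tall; above it a stem, an open C hook (plane x-z, gap to +x), on top a flat tab from 108 to 146 mm height, 10 mm thick (x), 26 mm wide (y): pinch it along x. Starts in a well, gap away from the robot (up to 0.6 rad off the block's +x). May be absent.
- infuser_a_eye (a point): Centre of the C hook of infuser_a, 83 mm above its underside; axes as the body's. C of 6 mm wire, inner diameter 38, outer 50 mm. The gap (to +x) is 21 mm clear: from 5 mm above to 16 mm below this point. Hung, the C's crown rests on the bar and this point is 14 mm below the bar's centre line.
- infuser_b: Steel tea infuser, blue finger tab, 146 mm tall, 120 g; origin centre of underside, z up. Basket 56 mm diameter, 50 mm tall; above it a stem, an open C hook (plane x-z, gap to +x), on top a flat tab from 108 to 146 mm height, 10 mm thick (x), 26 mm wide (y): pinch it along x. Starts in a well, gap away from the robot (up to 0.6 rad off the block's +x). May be absent.
- infuser_b_eye (a point): Centre of the C hook of infuser_b, 83 mm above its underside; axes as the body's. C of 6 mm wire, inner diameter 38, outer 50 mm. The gap (to +x) is 21 mm clear: from 5 mm above to 16 mm below this point. Hung, the C's crown rests on the bar and this point is 14 mm below the bar's centre line.
- infuser_c: Steel tea infuser, yellow finger tab, 146 mm tall, 120 g; origin centre of underside, z up. Basket 56 mm diameter, 50 mm tall; above it a stem, an open C hook (plane x-z, gap to +x), on top a flat tab from 108 to 146 mm height, 10 mm thick (x), 26 mm wide (y): pinch it along x. Starts in a well, gap away from the robot (up to 0.6 rad off the block's +x). May be absent.
- infuser_c_eye (a point): Centre of the C hook of infuser_c, 83 mm above its underside; axes as the body's. C of 6 mm wire, inner diameter 38, outer 50 mm. The gap (to +x) is 21 mm clear: from 5 mm above to 16 mm below this point. Hung, the C's crown rests on the bar and this point is 14 mm below the bar's centre line.
- infuser_d: Steel tea infuser, green finger tab, 146 mm tall, 120 g; origin centre of underside, z up. Basket 56 mm diameter, 50 mm tall; above it a stem, an open C hook (plane x-z, gap to +x), on top a flat tab from 108 to 146 mm height, 10 mm thick (x), 26 mm wide (y): pinch it along x. Starts in a well, gap away from the robot (up to 0.6 rad off the block's +x). May be absent.
- infuser_d_eye (a point): Centre of the C hook of infuser_d, 83 mm above its underside; axes as the body's. C of 6 mm wire, inner diameter 38, outer 50 mm. The gap (to +x) is 21 mm clear: from 5 mm above to 16 mm below this point. Hung, the C's crown rests on the bar and this point is 14 mm below the bar's centre line.
- block: Fixed bamboo steeping block, 90 (x) x 290 (y) x 50 mm, origin centre of underside. Four round wells in a row along its y at -112.5, -37.5, +37.5 and +112.5 mm, 59 mm diameter, floors 10 mm above the counter, 40 mm deep. Two sprung rubber pads in each well grip the basket: it takes 4 to 9 N straight up to break it free, and the basket is clear after 40 mm of lift.
- rail: Fixed steel drying rail: round horizontal bar 10 mm diameter along local y, bar centre 200 mm above the counter, on two 14 mm posts at local y -180 and +180 mm with 70 mm round feet. Origin on the counter under the bar's middle; local -x is the side towards the robot.
- rail_mid (a point): Middle of the rail's bar, on its centre line, 200 mm up; axes as the rail's (bar along y).
- herb_box: Fixed round pale-green plastic box, 160 mm diameter, 70 mm tall, wall 4 mm, inner floor 5 mm above the counter, inner diameter 152 mm; origin centre of underside. Its local -x side (front, towards the robot) has the snap catch; its +x side has the hinge. May stand on the robot's left or right.
- herb_flap (a joint): Angle (rad) of the herb box's round white flap (165 mm diameter, 5 mm thick): 0 shut and level, 1.6 upright; starts 1.5 to 1.75. A weak spring (1 N at the front edge) holds it open. Push it over from its far (+x) face, then press down near its front; over the last 3 degrees the catch takes 4 to 8 N, then snaps and holds it under 0.02 rad.
- flap_tab (a point): Top face of the flap's green thumb tab, 174 mm from the hinge line, 78 mm above the counter when shut; axes turn with the flap (x from tab towards hinge, z out of its upper face).
- flap_hinge (a point): Middle of the flap's hinge line, which runs along the box's local y at box x +82 mm, z 72 mm (flap underside level with it when shut); axes turn with the flap.
- tin_a: Small round herb tin, green with a brass lid band, 50 mm diameter, 36 mm tall, 70 g; origin centre of its underside, z up. Starts on the cork mat. One of the two may be absent.
- tin_b: Small round herb tin, red with a brass lid band, 50 mm diameter, 36 mm tall, 70 g; origin centre of its underside, z up. Starts on the cork mat. One of the two may be absent.
- mat: Fixed cork mat, 170 (x) x 200 (y) x 4 mm, on which the tins start; origin centre of underside. Lies on the side opposite to the herb box.
- plate: Bystander, leave where it is: white porcelain plate, 200 mm diameter, 20 mm tall; origin centre of its underside.
- dish: Bystander, leave where it is: small blue dipping-sauce dish, 56 mm diameter, 20 mm tall, between block and rail; origin centre of its underside.
- tumbler: Bystander, leave where it is: glass tumbler, 68 mm diameter, 100 mm tall; origin centre of its underside.
- steamer_lid: Bystander, leave where it is: bamboo steamer lid, 196 mm diameter, 63 mm tall with its handle; origin centre of its underside.
- ladle: Bystander, leave where it is: steel ladle, bowl 84 mm, about 290 mm long; origin centre of its underside (of the bowl).
- sauce: Bystander, leave where it is: amber sauce bottle with red cap, 60 mm diameter, 200 mm tall; origin centre of its underside.
There are look-alikes about, which are no part of the job. Leave any purple look-alike of the infuser_b alone. What is shaped like the tin_b but pink is not meant.

How it is judged:
By the outcome, as a careful person would: the job done as asked, in the order asked, and still so for the second after the job is handed in, with the robot touching nothing.
Of infuser_a, infuser_b, infuser_c, infuser_d only 3 to 4 are there at a start; the rules pass over those that are not, and their reading is None.
Of tin_a, tin_b only 1 to 2 are there at a start; the rules pass over those that are not, and their reading is None.
At some moment in a run one of tin_a, tin_b may be knocked a few centimetres aside while the robot is not near it.
It also fails if it takes over 210 s, if anything falls off the work surface, if the arm or the gripper's body presses on something with over 40 N, if the wrist force passes 120 N, or if a joint passes its speed limit or range.

## Working session

There is one attempt and no reset: what is moved stays moved. The work goes in short steps, Python scripts to look and compute and a tool call to move; the robot and the scene stay as the last step left them, time stands still between calls to the robot, and variables do not carry over. Pictures are saved under pics/ and viewed, about 12 in all and at most 16, crops included, and the job is handed in when it is done.

Besides the shell and the picture viewer there is one more tool, called after "Request:" in YAML: its name, and indented under it one key for each argument. move_arm: Moves the arm, as the interface text tells. Its arguments: {"type":"object","properties":{"rows":{"type":"array","items":{"type":"array"}},"force":{"type":"number"}},"required":["rows"]}

```bash
ls; mkdir -p pics; cat > h.py <<'E'
import numpy as np, cv2
from plant import env, eyes
def cam(n):
    c=eyes.read_camera(n); c['R']=cv2.Rodrigues(np.array(c['rvec'],float))[0]; c['t']=np.array(c['tvec'],float).reshape(3); return c
def cloud(c):
    z=c['range_z'].astype(float); v,u=np.mgrid[0:480,0:640]; K=np.array(c['mtx'])
    p=np.stack([(u-K[0,2])/K[0,0]*z,(v-K[1,2])/K[1,1]*z,z],-1)
    w=(p-c['t'])@c['R']; w[z==0]=np.nan; return w
def proj(c,P): return cv2.projectPoints(np.array(P,float).reshape(-1,3),np.array(c['rvec'],float),c['t'],np.array(c['mtx'],float),None)[0].reshape(-1,2)
def save(c,n,crop=None,s=1):
    im=c['img']
    if crop: x0,y0,x1,y1=crop; im=im[y0:y1,x0:x1]
    cv2.imwrite('pics/'+n,cv2.resize(im,None,fx=s,fy=s,interpolation=cv2.INTER_CUBIC))
E
python3 - <<'E'
from h import *
import pickle
for n in ['scene','top']:
    c=cam(n); save(c,n+'0.png'); pickle.dump(c,open(n+'0.pkl','wb')); print(n,-c['R'].T@c['t'],c['R'][2])
print(env.sense())
E
```

```text
pics
scene [0.93236838 0.53102073 1.1783709 ] [-0.32710308 -0.40216593 -0.85514101]
top [0.35383574 0.02808369 1.28479834] [ 0.14103603  0.00763061 -0.98997506]
{'clock': 0.1, 'joints': array([-1.46028436e+00,  1.81466890e-01,  1.60788104e+00,  1.84431536e-05,
        1.35381096e+00, -2.06255553e-01]), 'joint_velocities': array([ 1.62918496e-04, -1.87863856e-03, -2.89372708e-03,  1.02230777e-03,
       -2.08164499e-05, -1.33233834e-03]), 'joint_efforts': array([ 6.44311331e-04, -4.45874083e+01, -3.52236450e+01, -1.72867435e-04,
        4.22896221e-03,  1.01894062e-05]), 'ee_pos': array([ 0.17910453, -0.54590634,  0.24448718]), 'orientation': array([[ 9.50248555e-01,  3.11492633e-01, -1.54834515e-04],
       [ 3.11492487e-01, -9.50247337e-01,  1.55866438e-03],
       [ 3.38381387e-04, -1.52934837e-03, -9.99998773e-01]]), 'ft_force': array([-0.16984966,  0.02202399,  0.26911239]), 'wrist_torque': array([ 0.02315489, -0.02796216,  0.01683625]), 'finger_gap': 0.9983418678680533}
```

View pics/scene0.png

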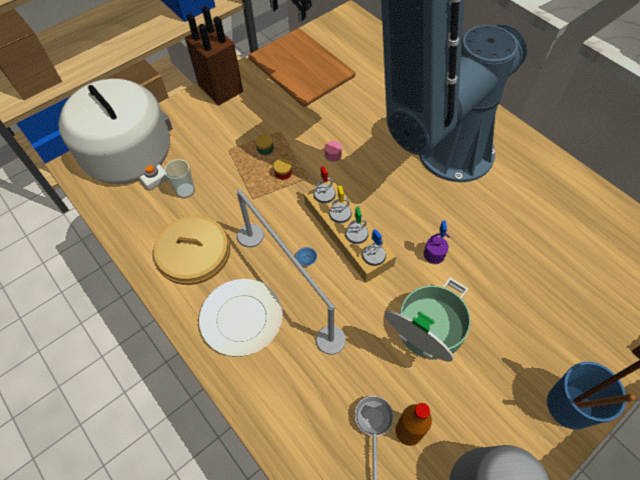

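View pics/top0.png

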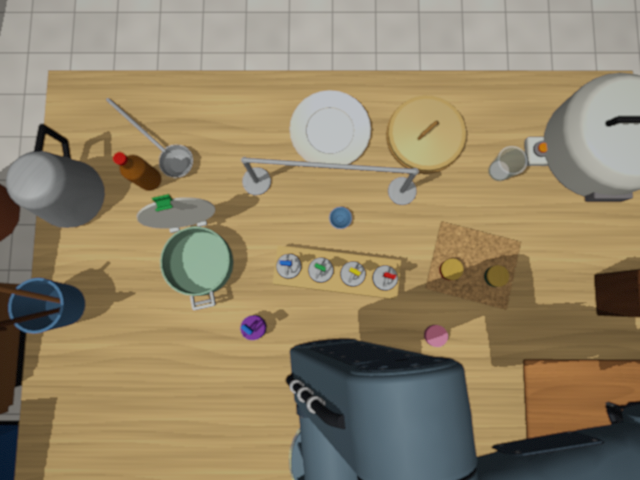

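Scene view: the four infusers stand in the block, red (323,176), yellow (340,192), green (357,216) and blue (377,238). The purple look-alike is at (436,248). Green tin is at (265,146), red tin at (284,170), and the pink decoy at (333,151). The rail bar runs from (240,195) to (330,305), and the herb box is at (434,318) with its flap raised. Now a close crop plus 3D measurements.

```bash
python3 - <<'E'
from h import *
import pickle
S=pickle.load(open('scene0.pkl','rb'));T=pickle.load(open('top0.pkl','rb'))
a=cv2.resize(S['img'][130:290,220:460],None,fx=3.3,fy=3.3,interpolation=cv2.INTER_CUBIC)
cv2.imwrite('pics/crop1.png',a)
for nm,c in (('S',S),('T',T)):
    w=cloud(c); hsv=cv2.cvtColor(c['img'],cv2.COLOR_BGR2HSV)
    H,Sa,V=[hsv[...,i].astype(int) for i in range(3)]
    ok=np.isfinite(w[...,2])
    inb=ok&(w[...,0]>.2)&(w[...,0]<.9)&(abs(w[...,1])<.5)
    tabz=inb&(w[...,2]>.11)&(w[...,2]<.165)&(Sa>120)
    for k,m in dict(red=(H<8)|(H>172),yel=(H>20)&(H<35),grn=(H>45)&(H<75),blu=(H>100)&(H<130)).items():
        p=w[tabz&m]
        if len(p)>3:
            med=np.median(p,0); q=p[np.linalg.norm((p-med)[:,:2],axis=1)<.03]; xy=q[:,:2]-q[:,:2].mean(0); u,s,vt=np.linalg.svd(xy,full_matrices=0)
            print(nm,k,len(q),med.round(4),q.mean(0).round(4),'dir',vt[0].round(3),(s/len(q)**.5).round(4), q.max(0).round(3))
    # bar
    m=inb&(w[...,2]>.185)&(w[...,2]<.212)&(w[...,0]>.5)&(Sa<60)
    p=w[m]
    l=cv2.fitLine(p[:,:2].astype(np.float32),cv2.DIST_HUBER,0,.01,.01).ravel();print(nm,'bar',len(p),l.round(4),p.min(0).round(3),p.max(0).round(3))
    # block top
    m=inb&(abs(w[...,2]-.05)<.006)&(H>8)&(H<30)&(Sa>60)&(w[...,0]<.62)
    p=w[m].astype(np.float32); 
    if len(p)>10: print(nm,'block',cv2.minAreaRect(p[:,:2]))
    # tins
    m=ok&(w[...,2]>.025)&(w[...,2]<.046)&(w[...,1]<-.05)&(w[...,0]>.3)&(w[...,0]<.7)
    n,lab,st,ce=cv2.connectedComponentsWithStats(m.astype(np.uint8))
    for i in range(1,n):
        if 60<st[i,4]: q=w[lab==i]; print(nm,'tin',ce[i].round(),st[i,4],q.mean(0).round(4),((q.min(0)+q.max(0))/2).round(4),(q.max(0)-q.min(0)).round(3))
    # box rim and flap
    m=ok&(abs(w[...,2]-.068)<.006)&(w[...,1]>.15)&(w[...,0]>.25)&(w[...,0]<.6)&(H>35)&(H<90)
    p=w[m]; p=p[np.linalg.norm(p[:,:2]-np.median(p[:,:2],0),axis=1)<.13]
    A=np.c_[2*p[:,:2],np.ones(len(p))]; s=np.linalg.lstsq(A,(p[:,:2]**2).sum(1),rcond=None)[0]
    print(nm,'box',len(p),s[:2],(s[2]+s[0]**2+s[1]**2)**.5)
E
```

```text
S red 66 [ 0.4193 -0.0982  0.1506] [ 0.4191 -0.1001  0.1469] dir [0.31  0.951] [0.0072 0.003 ] [ 0.425 -0.091  0.158]
S yel 77 [ 0.4291 -0.0215  0.1481] [ 0.4279 -0.026   0.1451] dir [0.388 0.922] [0.0076 0.0033] [ 0.434 -0.017  0.16 ]
S grn 66 [0.438  0.0503 0.1519] [0.4371 0.0488 0.148 ] dir [0.482 0.876] [0.0076 0.0028] [0.443 0.058 0.16 ]
S blu 89 [0.4406 0.1311 0.1443] [0.4451 0.1224 0.1457] dir [0.027 1.   ] [0.0071 0.0029] [0.45  0.133 0.16 ]
S bar 870 [ 0.1812 -0.9834  0.6092  0.1169] [ 0.534 -0.158  0.185] [0.663 0.43  0.212]Traceback (most recent call last):
  File "<stdin>", line 24, in <module>
cv2.error: OpenCV(4.12.0) /io/opencv/modules/imgproc/src/convhull.cpp:143: error: (-215:Assertion failed) total >= 0 && (depth == CV_32F || depth == CV_32S) in function 'convexHull'
```

View pics/crop1.png

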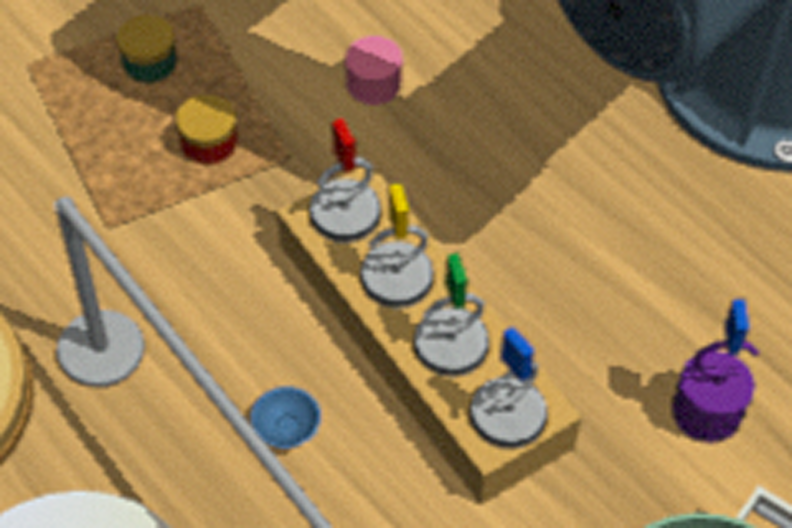

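The crop shows red (345,145), yellow (400,210), green (457,280) and blue (518,355) tabs in the block, plus the purple decoy (710,390), outside it. The green tin (147,45) and red tin (207,130) are on the mat, and the pink decoy (373,70) is off it. All four infusers and both tins are present.

```bash
python3 - <<'E'
from h import *
import pickle
S=pickle.load(open('scene0.pkl','rb'));T=pickle.load(open('top0.pkl','rb'))
def circ(p):
    A=np.c_[2*p[:,:2],np.ones(len(p))]; s=np.linalg.lstsq(A,(p[:,:2]**2).sum(1),rcond=None)[0]
    return s[:2].round(4),round((s[2]+s[0]**2+s[1]**2)**.5,4)
for nm,c in (('S',S),('T',T)):
    w=cloud(c); hsv=cv2.cvtColor(c['img'],cv2.COLOR_BGR2HSV)
    H,Sa,V=[hsv[...,i].astype(int) for i in range(3)]
    ok=np.isfinite(w[...,2])
    inb=ok&(w[...,0]>.2)&(w[...,0]<.9)&(abs(w[...,1])<.5)
    if nm=='T':
      tabz=inb&(w[...,2]>.11)&(w[...,2]<.165)&(Sa>120)
      for k,m in dict(red=(H<8)|(H>172),yel=(H>20)&(H<35),grn=(H>45)&(H<75),blu=(H>100)&(H<130)).items():
        q=w[tabz&m]
        if len(q)>3:
            q=q[np.linalg.norm((q-np.median(q,0))[:,:2],axis=1)<.03]; u,s,vt=np.linalg.svd(q[:,:2]-q[:,:2].mean(0),full_matrices=0)
            print(k,len(q),q.mean(0).round(4),'dir',vt[0].round(3),q.max(0).round(3))
    m=inb&(w[...,2]>.19)&(w[...,2]<.212)&(w[...,0]>.57)&(w[...,0]<.69)&(abs(w[...,1])<.28)&(Sa<70)
    p=w[m].astype(np.float32)
    l=cv2.fitLine(p[:,:2],cv2.DIST_HUBER,0,.01,.01).ravel();print(nm,'bar',len(p),l.round(4),p.min(0).round(3),p.max(0).round(3))
    m=inb&(abs(w[...,2]-.05)<.004)&(w[...,0]>.36)&(w[...,0]<.5)&(w[...,1]>-.2)&(w[...,1]<.17)
    n,lab,st,ce=cv2.connectedComponentsWithStats(m.astype(np.uint8)); p=w[m].astype(np.float32)
    if len(p)>10: print(nm,'block',cv2.minAreaRect(np.ascontiguousarray(p[:,:2])),len(p))
    # baskets
    for y0 in range(4):
        cx=[(.419,-.1),(.428,-.026),(.437,.049),(.445,.122)][y0]
        m=inb&(abs(w[...,2]-.06)<.006)&(np.hypot(w[...,0]-cx[0],w[...,1]-cx[1])<.036)&(Sa<70)
        q=w[m]
        if len(q)>20: print(nm,'basket',len(q),cv2.minEnclosingCircle(np.ascontiguousarray(q[:,:2].astype(np.float32))),q.mean(0).round(4))
    m=ok&(w[...,2]>.025)&(w[...,2]<.046)&(w[...,1]<-.05)&(w[...,0]>.25)&(w[...,0]<.7)
    n,lab,st,ce=cv2.connectedComponentsWithStats(m.astype(np.uint8))
    for i in range(1,n):
        if 60<st[i,4]<900: q=w[lab==i];q=q[q[:,2]>.032]; print(nm,'tin',ce[i].round(),st[i,4],q.mean(0).round(4),cv2.minEnclosingCircle(np.ascontiguousarray(q[:,:2].astype(np.float32))))
    m=ok&(abs(w[...,2]-.069)<.004)&(w[...,1]>.15)&(w[...,1]<.5)&(w[...,0]>.25)&(w[...,0]<.6)&(H>35)&(H<90)&(Sa>25)
    p=w[m]; print(nm,'box',len(p),circ(p))
    m=ok&(w[...,2]>.09)&(w[...,2]<.3)&(w[...,1]>.2)&(w[...,1]<.5)&(w[...,0]>.4)&(w[...,0]<.62)
    p=w[m]; mu=p.mean(0);u,s,vt=np.linalg.svd(p-mu,full_matrices=0);print(nm,'flap',len(p),mu.round(3),vt[2].round(3),p.min(0).round(3),p.max(0).round(3))
    q=w[m&(H>45)&(H<75)&(Sa>120)];print('tab',len(q),q.mean(0).round(3))
    m=ok&(w[...,2]>.01)&(w[...,2]<.026)&(H>95)&(H<115)&(Sa>100)&(w[...,0]>.45)&(w[...,0]<.62)&(abs(w[...,1])<.2)
    print(nm,'dish',w[m].mean(0).round(3))
E
```

```text
S bar 629 [ 0.0645  0.9979  0.6421 -0.0093] [ 0.625 -0.162  0.191] [0.663 0.212 0.209]
S block ((0.4296847879886627, 0.006479531526565552), (0.29327836632728577, 0.09247049689292908), 83.15786743164062) 1480
S basket 260 ((0.4156627058982849, -0.10230336338281631), 0.03021177276968956) [ 0.4179 -0.102   0.0594]
S basket 281 ((0.42414185404777527, -0.028877362608909607), 0.030208690091967583) [ 0.4273 -0.0277  0.0592]
S basket 303 ((0.4352179765701294, 0.04436047002673149), 0.02972671203315258) [0.4362 0.0467 0.0596]
S basket 306 ((0.4438195526599884, 0.1200021430850029), 0.028865996748209) [0.4455 0.122  0.0596]
S tin [220.  90.] 215 [ 0.3998 -0.6307  0.0388] ((0.3812873959541321, -0.666285514831543), 0.07394592463970184)
S tin [163. 154.] 97 [ 0.6658 -0.5226  0.0387] ((0.6585177183151245, -0.5348823070526123), 0.05280312895774841)
S tin [264. 142.] 224 [ 0.4236 -0.3687  0.0391] ((0.4215624928474426, -0.36990228295326233), 0.027428561821579933)
S tin [333. 148.] 222 [ 0.2845 -0.2233  0.0358] ((0.2836020886898041, -0.224330335855484), 0.026046382263302803)
S tin [282. 167.] 251 [ 0.43
[... 1740 characters left out ...]
32145691), 0.02624778263270855)
T tin [452. 269.] 376 [ 0.4366 -0.2641  0.0409] ((0.4367370009422302, -0.26486697793006897), 0.025732897222042084)
T tin [497. 276.] 392 [ 0.4214 -0.3707  0.0408] ((0.4212680459022522, -0.37139737606048584), 0.025674153119325638)
T tin [601. 294.] 190 [ 0.3778 -0.6107  0.0386] ((0.3793865442276001, -0.6127487421035767), 0.048627980053424835)
T tin [436. 335.] 390 [ 0.2829 -0.2249  0.0371] ((0.28293663263320923, -0.22530736029148102), 0.025318700820207596)
T box 369 (array([0.4526, 0.333 ]), np.float64(0.0775))
T flap 1886 [0.548 0.354 0.174] [-0.966 -0.223  0.134] [0.523 0.274 0.09 ] [0.572 0.435 0.262]
tab 210 [0.554 0.356 0.249]
T dish [ 0.563 -0.003  0.015]
```

```bash
cat >> h.py <<'E'
def go(x,y,z,a):
    """tool shift+turn to bring TCP to xyz with jaw (tool y) axis at world angle a"""
    s=env.sense(); R=s['orientation']; d=R.T@(np.array([x,y,z])-s['ee_pos'])
    a0=np.arctan2(R[1,1],R[0,1]); t=-((a-a0+np.pi)%(2*np.pi)-np.pi)
    print('pos',s['ee_pos'].round(4),'a0',a0.round(3),'j',s['joints'].round(2),'F',s['ft_force'].round(1),'gap',round(s['finger_gap'],3),'t',s['clock'],'| shift',d.round(4),'turn',t.round(3))
E
python3 -c "
from h import *
go(.429,.006,.33,-.25)"
```

```text
pos [ 0.1791 -0.5459  0.2445] a0 -1.254 j [-1.46  0.18  1.61  0.    1.35 -0.21] F [-0.2  0.   0.3] gap 0.998 t 0.1 | shift [ 0.4094 -0.4467 -0.0847] turn -1.004
```

Request:
move_arm:
  rows:
    - [[0.02,-0.02,-0.03],-0.1,0]
    - [[0.05,-0.06,-0.06],-0.2,0]
    - [[0.09,-0.1,-0.085],-0.3,0]
    - [[0.13,-0.14,-0.085],-0.4,0]
    - [[0.17,-0.18,-0.085],-0.5,0]
    - [[0.21,-0.23,-0.085],-0.6,0]
    - [[0.25,-0.27,-0.085],-0.7,0]
    - [[0.29,-0.32,-0.085],-0.8,0]
    - [[0.33,-0.36,-0.085],-0.9,0]
    - [[0.37,-0.4,-0.085],-1.0,0]

```text
clock: 1.35
ee_pos: [0.4064, -0.0487, 0.3302]
orientation: [[0.248, 0.969, 0.0], [0.969, -0.248, 0.001], [0.001, 0.0, -1.0]]
ft_force: [0.6, -1.7, -0.8]
finger_gap: 1.0
```

```bash
python3 - <<'E'
from h import *
go(.429,.006,.33,-.25)
c=cam('wrist'); save(c,'w1.png'); import pickle; pickle.dump(c,open('w1.pkl','wb'))
print(-c['R'].T@c['t'],c['R'][2])
w=cloud(c); hsv=cv2.cvtColor(c['img'],cv2.COLOR_BGR2HSV)
H,Sa,V=[hsv[...,i].astype(int) for i in range(3)]
tabz=(w[...,2]>.11)&(w[...,2]<.165)&(Sa>120)&(w[...,0]>.38)
for k,m in dict(red=(H<8)|(H>172),yel=(H>20)&(H<35),grn=(H>45)&(H<75),blu=(H>100)&(H<130)).items():
    q=w[tabz&m]; top=q[q[:,2]>.152] if len(q) else q
    if len(top)>5: print(k,len(q),len(top),cv2.minAreaRect(top[:,:2].astype(np.float32)))
E
```

```text
pos [ 0.4064 -0.0487  0.3302] a0 -0.251 j [-0.41 -0.28  1.88  0.    1.54 -0.16] F [ 0.6 -1.7 -0.8] gap 1.0 t 1.35 | shift [0.0586 0.0083 0.0003] turn -0.001
[0.42730073 0.02734965 0.45815938] [-0.07539971 -0.29585488 -0.95225247]
red 385 254 ((0.41744735836982727, -0.10433518141508102), (0.0255657359957695, 0.008943757973611355), 73.3531494140625)
yel 428 345 ((0.4266573190689087, -0.030415866523981094), (0.026092909276485443, 0.009945985861122608), 63.51683807373047)
grn 368 368 ((0.4351782202720642, 0.043726105242967606), (0.025147205218672752, 0.00901153776794672), 64.07833862304688)
blu 252 139 ((0.4433261454105377, 0.10822921991348267), (0.006622375920414925, 0.009503095410764217), 77.41512298583984)
```

View pics/w1.png

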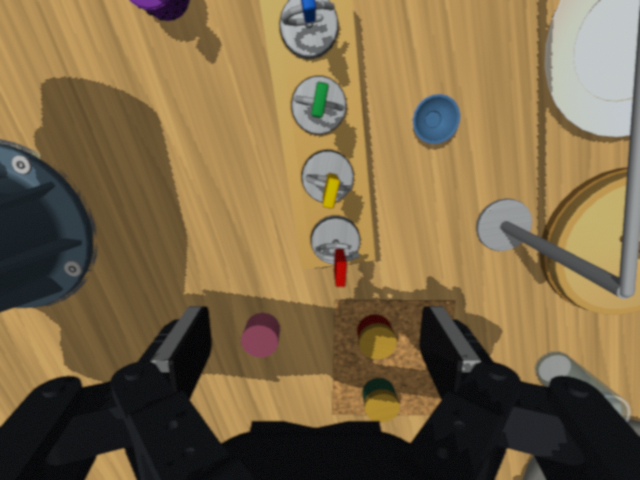

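The wrist view shows red (341,268), yellow (331,190), green (320,98) and blue (308,10), with the dish at (436,120). Starting with red.

```bash
python3 -c "
from h import *
go(.4168,-.1045,.138,-.29)"
```

```text
pos [ 0.4081 -0.0427  0.3302] a0 -0.241 j [-0.4  -0.28  1.87  0.01  1.54 -0.16] F [-2.   3.2 -0.5] gap 0.998 t 1.4 | shift [-0.0591  0.023   0.1919] turn 0.049
```

Request:
move_arm:
  rows:
    - [[-0.03,0.012,0.0],0.02,0.3]
    - [[-0.059,0.023,0.0],0.049,0.4]
    - [[-0.059,0.023,0.04],0.049,0.4]
    - [[-0.059,0.023,0.08],0.049,0.4]
    - [[-0.059,0.023,0.12],0.049,0.4]
    - [[-0.059,0.023,0.15],0.049,0.4]
    - [[-0.059,0.023,0.175],0.049,0.4]
    - [[-0.059,0.023,0.192],0.049,0.4]
    - [[-0.059,0.023,0.192],0.049,0.4]
    - [[-0.059,0.023,0.192],0.049,0.4]

```text
clock: 2.65
ee_pos: [0.4171, -0.1046, 0.1384]
orientation: [[0.286, 0.958, 0.003], [0.958, -0.286, 0.005], [0.006, 0.001, -1.0]]
ft_force: [-0.2, 0.2, -0.0]
finger_gap: 0.6
```

```bash
python3 -c "
from h import *
go(.4168,-.1045,.138,-.29)"
```

```text
pos [ 0.4171 -0.1046  0.1384] a0 -0.29 j [-0.53 -0.02  2.06  0.01  1.1  -0.24] F [-0.2  0.2 -0. ] gap 0.6 t 2.65 | shift [ 0.0001 -0.0003  0.0004] turn 0.0
```

Request:
move_arm:
  force: 50
  rows:
    - [[0,0,0],0,1]
    - [[0,0,0],0,1]
    - [[0,0,0],0,1]
    - [[0,0,0],0,1]
    - [[0,0,0],0,1]
    - [[0,0,-0.01],0,1]
    - [[0,0,-0.03],0,1]
    - [[0,0,-0.06],0,1]
    - [[0,0,-0.09],0,1]
    - [[0,0,-0.113],0,1]

```text
clock: 3.9
ee_pos: [0.4171, -0.1054, 0.2535]
orientation: [[0.286, 0.958, 0.004], [0.958, -0.286, 0.004], [0.006, 0.003, -1.0]]
ft_force: [-0.7, -0.9, -0.9]
finger_gap: 0.111
```

```bash
python3 - <<'E'
from h import *
M=np.array([.6425,.024]); u=np.array([.066,.998])
for t in (-.12,-.04,.04,.12):print((M+t*u).round(4))
c=cam('wrist'); save(c,'w2.png')
x,y=M-.12*u
go(x-.07,y+.005,.2505,-.066)
w=cloud(c); hsv=cv2.cvtColor(c['img'],cv2.COLOR_BGR2HSV)
p=w[(w[...,2]>.19)&(w[...,2]<.212)&(w[...,0]>.59)&(w[...,0]<.69)&(abs(w[...,1])<.28)].astype(np.float32)
print(len(p),cv2.fitLine(p[:,:2],cv2.DIST_HUBER,0,.01,.01).ravel().round(4),p.min(0),p.max(0),np.median(p[:,2]))
E
```

```text
[ 0.6346 -0.0958]
[ 0.6399 -0.0159]
[0.6451 0.0639]
[0.6504 0.1438]
pos [ 0.4184 -0.1061  0.2563] a0 -0.29 j [-0.53 -0.17  1.94  0.01  1.37 -0.24] F [ 2.5 -0.2  0.9] gap 0.11 t 3.95 | shift [0.0564 0.1356 0.0071] turn -0.224Traceback (most recent call last):
  File "<stdin>", line 9, in <module>
cv2.error: OpenCV(4.12.0) /io/opencv/modules/imgproc/src/linefit.cpp:50: error: (-215:Assertion failed) count > 0 in function 'fitLine2D_wods'
```

View pics/w2.png

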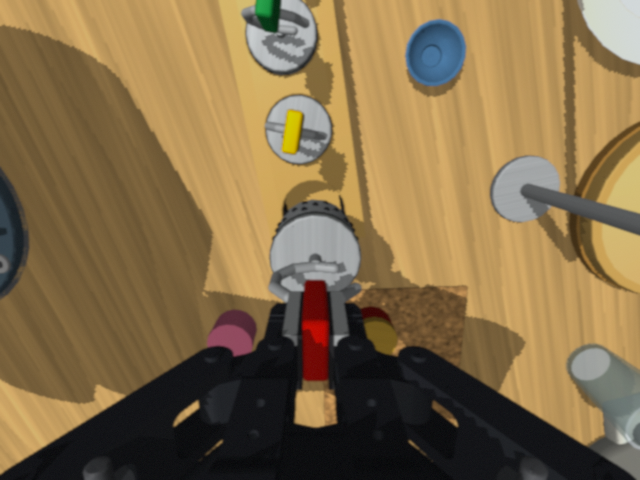

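Red is out of its well and upright (tab at (315,330)). Next is carrying it to the bar.

Request:
move_arm:
  rows:
    - [[0.01,0.03,0.002],-0.05,1]
    - [[0.025,0.06,0.004],-0.12,1]
    - [[0.04,0.09,0.006],-0.18,1]
    - [[0.05,0.12,0.007],-0.224,1]
    - [[0.056,0.135,0.007],-0.224,1]
    - [[0.056,0.135,0.007],-0.224,1]
    - [[0.056,0.135,0.007],-0.224,1]

```text
clock: 4.82
ee_pos: [0.5632, -0.0908, 0.2502]
orientation: [[0.065, 0.998, 0.007], [0.998, -0.065, 0.003], [0.003, 0.007, -1.0]]
ft_force: [-0.7, -0.3, -1.8]
finger_gap: 0.113
```

```bash
python3 - <<'E'
from h import *
go(.6346,-.0958,.2505,-.066)
c=cam('wrist'); w=cloud(c)
p=w[(w[...,2]>.185)&(w[...,2]<.215)&(w[...,0]>.6)&(w[...,0]<.7)&(abs(w[...,1])<.2)].astype(np.float32)
if len(p)>9: print(len(p),cv2.fitLine(p[:,:2],cv2.DIST_HUBER,0,.01,.01).ravel().round(4),p.min(0),p.max(0),np.median(p[:,2]))
S=cam('scene'); px=proj(S,[.62,-.07,.2])[0]; print(px)
x,y=px.astype(int); save(S,'s2.png',(x-80,y-60,x+80,y+60),4)
E
```

```text
pos [ 0.5632 -0.0908  0.2502] a0 -0.066 j [-0.37  0.16  1.62  0.01  1.36 -0.31] F [-0.7 -0.3 -1.8] gap 0.113 t 4.825 | shift [-0.0003  0.0716  0.0002] turn 0.0
7770 [ 0.0714  0.9974  0.6397 -0.0355] [ 0.6292008  -0.1488247   0.18510972] [0.650486   0.03375284 0.20667668] 0.20334174
[264.28304444 212.00482412]
```

View pics/s2.png

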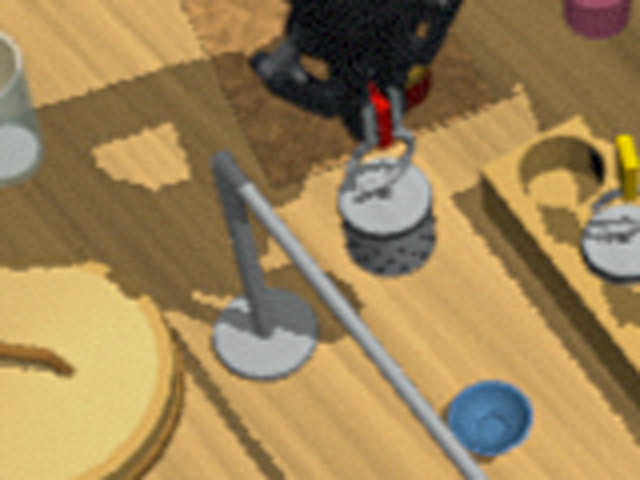

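The crop shows the infuser held upright at (385,200) with its C facing the bar. The bar is clear of it.

Request:
move_arm:
  rows:
    - [[0,0.015,0],0,1]
    - [[0,0.03,0],0,1]
    - [[0,0.042,0],0,1]
    - [[0,0.054,0],0,1]
    - [[0,0.064,0],0,1]
    - [[0,0.072,0],0,1]
    - [[0,0.072,0],0,1]
    - [[0,0.072,0],0,1]

```text
clock: 5.92
ee_pos: [0.6348, -0.0956, 0.251]
orientation: [[0.066, 0.998, 0.007], [0.998, -0.066, 0.002], [0.003, 0.007, -1.0]]
ft_force: [0.4, -0.6, -0.9]
finger_gap: 0.109
```

```bash
python3 - <<'E'
from h import *
go(.6354,-.0958,.231,-.066)
E
```

```text
pos [ 0.6348 -0.0956  0.251 ] a0 -0.066 j [-0.34  0.32  1.43  0.    1.39 -0.27] F [ 0.4 -0.6 -0.9] gap 0.109 t 5.925 | shift [-0.0002  0.0004  0.02  ] turn 0.0
```

Request:
move_arm:
  rows:
    - [[0,0,0.006],0,1]
    - [[0,0,0.012],0,1]
    - [[0,0,0.016],0,1]
    - [[0,0,0.019],0,1]
    - [[0,0,0.019],0,1]
    - [[0,0,0.019],0,1]
    - [[0,0,0.019],0,1]

```text
clock: 6.8
ee_pos: [0.6351, -0.0956, 0.2322]
orientation: [[0.066, 0.998, 0.008], [0.998, -0.066, 0.002], [0.003, 0.008, -1.0]]
ft_force: [-0.9, -0.2, 1.4]
finger_gap: 0.107
```

```bash
python3 - <<'E'
from h import *
go(.6354,-.0958,.231,-.066)
E
```

```text
pos [ 0.6351 -0.0956  0.2322] a0 -0.066 j [-0.34  0.33  1.45  0.    1.36 -0.27] F [-0.9 -0.2  1.4] gap 0.107 t 6.8 | shift [-0.0002  0.0003  0.0012] turn 0.0
```

Request:
move_arm:
  rows:
    - [[0,0,0.001],0,1]
    - [[0,0,0.0015],0,0.85]
    - [[0,0,0.0015],0,0.8]
    - [[0,0,0.0015],0,0.6]
    - [[0,0,0.0015],0,0.5]
    - [[0,0,0.0015],0,0.5]
    - [[0,0,-0.02],0,0.5]
    - [[0,0,-0.05],0,0.5]
    - [[0,0,-0.08],0,0.5]
    - [[0,0,-0.08],0,0.5]

```text
clock: 8.05
ee_pos: [0.6358, -0.0962, 0.3156]
orientation: [[0.066, 0.998, 0.014], [0.998, -0.066, 0.0], [0.001, 0.014, -1.0]]
ft_force: [0.8, 0.1, 0.1]
finger_gap: 0.498
```

```bash
python3 - <<'E'
from h import *
go(.426,-.0307,.31,-.462)
go(.426,-.0307,.138,-.462)
S=cam('scene'); w=cloud(S); save(S,'s3.png',(170,120,330,240),5)
E
```

```text
pos [ 0.6358 -0.0962  0.3156] a0 -0.066 j [-0.34  0.28  1.35  0.    1.5  -0.27] F [0.8 0.1 0.1] gap 0.498 t 8.05 | shift [ 0.0516 -0.2137  0.0028] turn 0.396
pos [ 0.6358 -0.0962  0.3156] a0 -0.066 j [-0.34  0.28  1.35  0.    1.5  -0.27] F [0.8 0.1 0.1] gap 0.498 t 8.05 | shift [ 0.0514 -0.2161  0.1747] turn 0.396
```

View pics/s3.png

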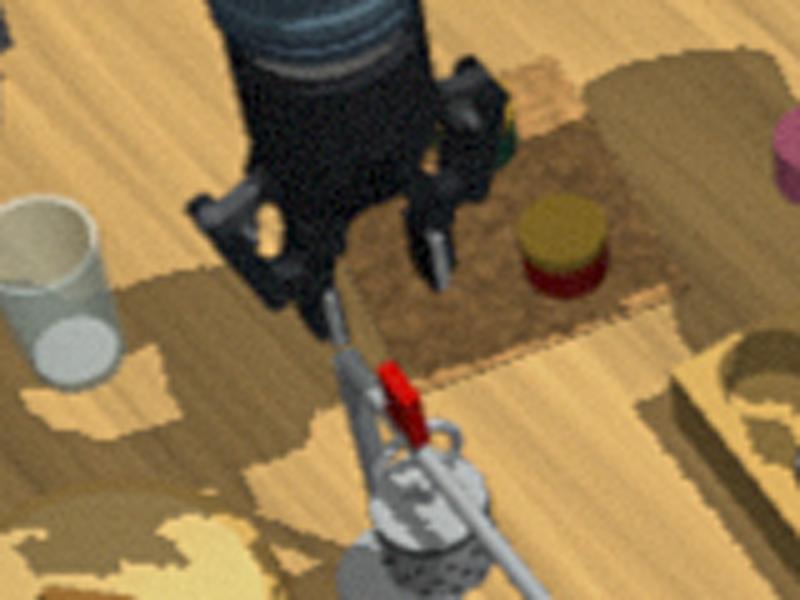

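Red hangs on the bar, its tab at (400,400) above the bar, with the gripper clear. Next is yellow.

Request:
move_arm:
  rows:
    - [[0.012,-0.05,0.002],0.1,0.4]
    - [[0.026,-0.105,0.002],0.2,0.4]
    - [[0.04,-0.16,0.002],0.3,0.4]
    - [[0.0515,-0.213,0.002],0.396,0.4]
    - [[0.0515,-0.2145,0.05],0.396,0.4]
    - [[0.0515,-0.215,0.1],0.396,0.4]
    - [[0.0515,-0.216,0.15],0.396,0.4]
    - [[0.0515,-0.216,0.175],0.396,0.4]
    - [[0.0515,-0.216,0.175],0.396,0.4]
    - [[0.0515,-0.216,0.175],0.396,0.4]

```text
clock: 9.35
ee_pos: [0.4249, -0.0302, 0.1367]
orientation: [[0.445, 0.895, 0.011], [0.895, -0.445, 0.001], [0.006, 0.009, -1.0]]
ft_force: [-0.3, 0.6, -0.3]
finger_gap: 0.6
```

```bash
python3 - <<'E'
from h import *
go(.426,-.0307,.138,-.462)
print(env.sense()['orientation'].round(4)[:,2])
E
```

```text
pos [ 0.4249 -0.0302  0.1367] a0 -0.462 j [-0.35 -0.03  2.07  0.01  1.09  0.1 ] F [-0.3  0.6 -0.3] gap 0.6 t 9.35 | shift [ 0.0001  0.0012 -0.0013] turn 0.0
[ 0.0106  0.0013 -0.9999]
```

Request:
move_arm:
  rows:
    - [[0,0.001,-0.0015],0,0.6]
    - [[0,0.001,-0.0015],0,1]
    - [[0,0.001,-0.0015],0,1]
    - [[0,0.001,-0.0015],0,1]
    - [[0,0.001,-0.0015],0,1]
    - [[0,0.001,-0.015],0,1]
    - [[0,0.001,-0.04],0,1]
    - [[0,0.001,-0.075],0,1]
    - [[0,0.001,-0.1125],0,1]
    - [[0,0.001,-0.1125],0,1]

```text
clock: 10.6
ee_pos: [0.4267, -0.0316, 0.2533]
orientation: [[0.445, 0.895, 0.018], [0.895, -0.445, -0.002], [0.007, 0.017, -1.0]]
ft_force: [-0.2, -0.3, -1.4]
finger_gap: 0.109
```

```bash
python3 - <<'E'
from h import *
go(.6403-.07,-.0159+.005,.2505,-.07)
print(env.sense()['orientation'].round(4)[:,2])
E
```

```text
pos [ 0.4267 -0.0316  0.2533] a0 -0.462 j [-0.36 -0.19  1.96  0.    1.35  0.1 ] F [-0.2 -0.3 -1.4] gap 0.109 t 10.6 | shift [0.0824 0.1193 0.0054] turn -0.392
[ 0.0181 -0.0016 -0.9998]
```

Request:
move_arm:
  rows:
    - [[0.02,0.028,0.002],-0.1,1]
    - [[0.04,0.056,0.004],-0.2,1]
    - [[0.06,0.085,0.005],-0.3,1]
    - [[0.075,0.11,0.005],-0.392,1]
    - [[0.082,0.119,0.0055],-0.392,1]
    - [[0.082,0.119,0.0055],-0.392,1]
    - [[0.082,0.119,0.0055],-0.392,1]

```text
clock: 11.48
ee_pos: [0.5689, -0.0111, 0.25]
orientation: [[0.07, 0.997, 0.017], [0.998, -0.07, -0.001], [-0.0, 0.017, -1.0]]
ft_force: [-1.0, -0.0, -2.3]
finger_gap: 0.112
```

```bash
python3 - <<'E'
from h import *
go(.6403,-.0159,.2505,-.07)
print(env.sense()['orientation'].round(4)[:,2])
E
```

```text
pos [ 0.5689 -0.0111  0.25  ] a0 -0.07 j [-0.23  0.15  1.63  0.    1.34 -0.16] F [-1.  -0.  -2.3] gap 0.112 t 11.475 | shift [0.0003 0.0716 0.0007] turn -0.0
[ 0.017  -0.0015 -0.9999]
```

Request:
move_arm:
  rows:
    - [[0,0.02,0.0005],0,1]
    - [[0,0.038,0.0005],0,1]
    - [[0,0.055,0.0005],0,1]
    - [[0,0.066,0.0005],0,1]
    - [[0,0.072,0.0005],0,1]
    - [[0,0.072,0.0005],0,1]
    - [[0,0.072,0.006],0,1]
    - [[0,0.072,0.012],0,1]
    - [[0,0.072,0.016],0,1]
    - [[0,0.072,0.016],0,1]

```text
clock: 12.72
ee_pos: [0.6405, -0.0162, 0.2345]
orientation: [[0.07, 0.997, 0.016], [0.998, -0.07, -0.001], [-0.0, 0.016, -1.0]]
ft_force: [-1.1, 0.5, -1.1]
finger_gap: 0.108
```

```bash
python3 - <<'E'
from h import *
go(.6403,-.0159,.2312,-.07)
E
```

```text
pos [ 0.6405 -0.0162  0.2345] a0 -0.071 j [-0.21  0.32  1.46  0.    1.35 -0.14] F [-1.1  0.5 -1.1] gap 0.108 t 12.725 | shift [ 0.0002 -0.0003  0.0033] turn -0.001
```

Request:
move_arm:
  rows:
    - [[0,0,0.0025],0,1]
    - [[0,0,0.0035],0,1]
    - [[0,0,0.0035],0,0.85]
    - [[0,0,0.0035],0,0.75]
    - [[0,0,0.0035],0,0.55]
    - [[0,0,0.0035],0,0.5]
    - [[0,0,-0.02],0,0.5]
    - [[0,0,-0.05],0,0.5]
    - [[0,0,-0.08],0,0.5]
    - [[0,0,-0.08],0,0.5]

```text
clock: 13.98
ee_pos: [0.6406, -0.0163, 0.3178]
orientation: [[0.07, 0.997, 0.022], [0.998, -0.07, -0.002], [-0.001, 0.022, -1.0]]
ft_force: [-0.1, 0.1, -0.2]
finger_gap: 0.501
```

```bash
python3 - <<'E'
from h import *
go(.4345,.0436,.31,-.452)
go(.4345,.0436,.138,-.452)
S=cam('scene'); w=cloud(S)
hsv=cv2.cvtColor(S['img'],cv2.COLOR_BGR2HSV);H,Sa=hsv[...,0].astype(int),hsv[...,1]
for k,m in dict(red=(H<8)|(H>172),yel=(H>20)&(H<35)).items():
    q=w[m&(Sa>120)&(w[...,2]>.2)&(w[...,2]<.26)&(w[...,0]>.6)&(w[...,0]<.68)]; print(k,len(q),q.mean(0),q.max(0)) if len(q) else 0
E
```

```text
pos [ 0.6406 -0.0163  0.3178] a0 -0.07 j [-0.21  0.26  1.36  0.    1.49 -0.14] F [-0.1  0.1 -0.2] gap 0.501 t 13.975 | shift [ 0.0452 -0.2099  0.0032] turn 0.382
pos [ 0.6406 -0.0163  0.3178] a0 -0.07 j [-0.21  0.26  1.36  0.    1.49 -0.14] F [-0.1  0.1 -0.2] gap 0.501 t 13.975 | shift [ 0.0454 -0.2137  0.1752] turn 0.382
red 66 [0.66064532 0.45307026 0.20276706] [0.6742589  0.4818644  0.25023035]
yel 96 [ 0.64516972 -0.01163304  0.23912998] [ 0.64951848 -0.0027527   0.25254741]
```

Request:
move_arm:
  rows:
    - [[0.012,-0.05,0.002],0.1,0.4]
    - [[0.024,-0.105,0.002],0.2,0.4]
    - [[0.036,-0.16,0.002],0.3,0.4]
    - [[0.0452,-0.21,0.003],0.382,0.4]
    - [[0.0452,-0.211,0.05],0.382,0.4]
    - [[0.0453,-0.212,0.1],0.382,0.4]
    - [[0.0454,-0.213,0.15],0.382,0.4]
    - [[0.0454,-0.2135,0.174],0.382,0.4]
    - [[0.0454,-0.2135,0.174],0.382,0.4]
    - [[0.0454,-0.2135,0.174],0.382,0.4]

```text
clock: 15.28
ee_pos: [0.4334, 0.0438, 0.1381]
orientation: [[0.437, 0.899, 0.018], [0.899, -0.437, -0.002], [0.006, 0.017, -1.0]]
ft_force: [0.2, 0.1, -0.9]
finger_gap: 0.602
```

```bash
python3 - <<'E'
from h import *
go(.4345,.0436,.138,-.452)
print(env.sense()['orientation'].round(4)[:,2])
E
```

```text
pos [0.4334 0.0438 0.1381] a0 -0.452 j [-0.17 -0.02  2.05  0.    1.08  0.28] F [ 0.2  0.1 -0.9] gap 0.602 t 15.275 | shift [0.0002 0.0011 0.0002] turn -0.0
[ 0.0185 -0.0018 -0.9998]
```

Request:
move_arm:
  rows:
    - [[0,0.001,0],0,0.6]
    - [[0,0.001,0],0,1]
    - [[0,0.001,0],0,1]
    - [[0,0.001,0],0,1]
    - [[0,0.001,0],0,1]
    - [[0,0.0015,-0.02],0,1]
    - [[0,0.002,-0.05],0,1]
    - [[0.0005,0.0025,-0.09],0,1]
    - [[0.0005,0.003,-0.1125],0,1]
    - [[0.0005,0.003,-0.1125],0,1]

```text
clock: 16.52
ee_pos: [0.4354, 0.043, 0.2525]
orientation: [[0.437, 0.899, 0.023], [0.899, -0.437, -0.003], [0.008, 0.022, -1.0]]
ft_force: [0.3, -0.5, -1.7]
finger_gap: 0.11
```

```bash
python3 - <<'E'
from h import *
go(.6457-.07,.0639+.005,.2505,-.07)
print(env.sense()['orientation'].round(4)[:,2])
E
```

```text
pos [0.4354 0.043  0.2525] a0 -0.452 j [-0.18 -0.17  1.94  0.    1.34  0.28] F [ 0.3 -0.5 -1.7] gap 0.11 t 16.525 | shift [0.0846 0.1148 0.0051] turn -0.382
[ 0.0228 -0.0026 -0.9997]
```

Request:
move_arm:
  rows:
    - [[0.02,0.028,0.002],-0.1,1]
    - [[0.04,0.056,0.003],-0.2,1]
    - [[0.06,0.085,0.004],-0.3,1]
    - [[0.076,0.107,0.005],-0.382,1]
    - [[0.0845,0.115,0.005],-0.382,1]
    - [[0.0845,0.115,0.005],-0.382,1]
    - [[0.0845,0.115,0.005],-0.382,1]

```text
clock: 17.4
ee_pos: [0.5749, 0.0687, 0.2502]
orientation: [[0.071, 0.997, 0.022], [0.997, -0.071, -0.003], [-0.001, 0.022, -1.0]]
ft_force: [0.4, 0.2, -1.2]
finger_gap: 0.111
```

```bash
python3 - <<'E'
from h import *
go(.646,.0639,.2505,-.07)
print(env.sense()['orientation'].round(4)[:,2])
c=cam('wrist'); w=cloud(c)
p=w[(w[...,2]>.185)&(w[...,2]<.215)&(w[...,0]>.6)&(w[...,0]<.7)&(w[...,1]>.02)&(w[...,1]<.19)].astype(np.float32)
if len(p)>9: print(len(p),cv2.fitLine(p[:,:2],cv2.DIST_HUBER,0,.01,.01).ravel().round(4),np.median(p[:,2]))
E
```

```text
pos [0.5749 0.0687 0.2502] a0 -0.071 j [-0.09  0.17  1.61 -0.    1.34 -0.01] F [ 0.4  0.2 -1.2] gap 0.111 t 17.4 | shift [0.0002 0.0713 0.0012] turn -0.001
[ 0.0217 -0.0026 -0.9998]
7437 [0.0671 0.9977 0.6498 0.1142] 0.2033428
```

Request:
move_arm:
  rows:
    - [[0,0.02,0.0005],0,1]
    - [[0,0.038,0.001],0,1]
    - [[0,0.055,0.001],0,1]
    - [[0,0.066,0.001],0,1]
    - [[0,0.0715,0.001],0,1]
    - [[0,0.0715,0.001],0,1]
    - [[0,0.0715,0.007],0,1]
    - [[0,0.0715,0.013],0,1]
    - [[0,0.0715,0.017],0,1]
    - [[0,0.0715,0.017],0,1]

```text
clock: 18.7
ee_pos: [0.6463, 0.0636, 0.2344]
orientation: [[0.071, 0.997, 0.021], [0.997, -0.071, -0.002], [-0.001, 0.021, -1.0]]
ft_force: [0.3, 1.1, -0.7]
finger_gap: 0.108
```

```bash
python3 - <<'E'
from h import *
go(.646,.0639,.2312,-.07)
E
```

```text
pos [0.6463 0.0636 0.2344] a0 -0.071 j [-0.08  0.34  1.44 -0.    1.35 -0.01] F [ 0.3  1.1 -0.7] gap 0.108 t 18.7 | shift [ 0.0003 -0.0003  0.0032] turn -0.001
```

Request:
move_arm:
  rows:
    - [[0,0,0.0025],0,1]
    - [[0,0,0.0035],0,1]
    - [[0,0,0.0035],0,0.85]
    - [[0,0,0.0035],0,0.75]
    - [[0,0,0.0035],0,0.55]
    - [[0,0,0.0035],0,0.5]
    - [[0,0.0005,-0.02],0,0.5]
    - [[0,0.001,-0.05],0,0.5]
    - [[0,0.0015,-0.08],0,0.5]
    - [[0,0.0015,-0.08],0,0.5]

```text
clock: 19.95
ee_pos: [0.6475, 0.0637, 0.3177]
orientation: [[0.071, 0.997, 0.027], [0.997, -0.071, -0.003], [-0.001, 0.027, -1.0]]
ft_force: [0.7, 0.7, -0.1]
finger_gap: 0.5
```

```bash
python3 - <<'E'
from h import *
c=cam('wrist'); w=cloud(c); S=cam('scene')
for n,q,s in (('w',w,c['img']),('s',cloud(S),S['img'])):
    hsv=cv2.cvtColor(s,cv2.COLOR_BGR2HSV);H,Sa=hsv[...,0].astype(int),hsv[...,1]
    m=(H>100)&(H<130)&(Sa>120)&(q[...,2]>.147)&(q[...,2]<.17)&(q[...,0]>.4)&(q[...,0]<.5); p=q[m]
    print(n,len(p), cv2.minAreaRect(p[:,:2].astype(np.float32)) if len(p)>4 else 0)
go(.4427,.118,.31,-.1)
save(c,'w4.png')
E
```

```text
w 573 ((0.4453405737876892, 0.11914538592100143), (0.024414150044322014, 0.010899698361754417), 87.28541564941406)
s 46 ((0.4440908432006836, 0.11976077407598495), (0.01084909588098526, 0.022959383204579353), 1.3814865350723267)
pos [0.6459 0.0637 0.3139] a0 -0.071 j [-0.08  0.29  1.34 -0.    1.49 -0.01] F [ 0.2  0.2 -0.2] gap 0.499 t 20.05 | shift [ 0.0397 -0.2066 -0.0005] turn 0.029
```

View pics/w4.png

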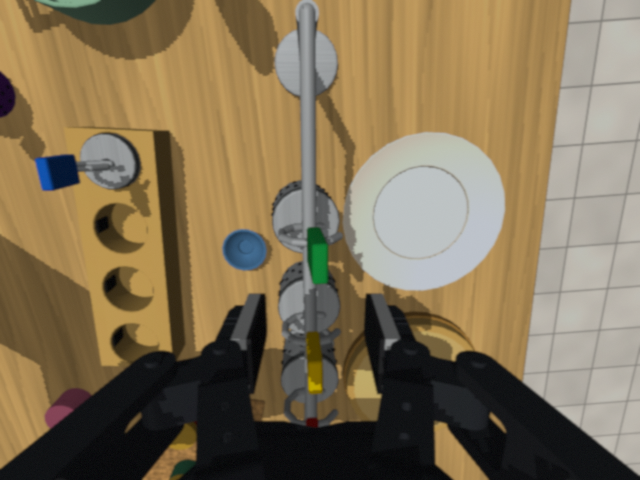

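Green (317,255), yellow (315,362) and red hang on the bar. Three wells are empty, and blue's tab is at (57,172). Now blue.

```bash
python3 - <<'E'
from h import *
go(.444,.1185,.31,-.03)
go(.444,.1185,.138,-.03)
print(env.sense()['orientation'].round(4)[:,2])
E
```

```text
pos [0.6459 0.0637 0.3139] a0 -0.071 j [-0.08  0.29  1.34 -0.    1.49 -0.01] F [ 0.2  0.2 -0.2] gap 0.499 t 20.05 | shift [ 0.0403 -0.2053 -0.0005] turn -0.041
pos [0.6459 0.0637 0.3139] a0 -0.071 j [-0.08  0.29  1.34 -0.    1.49 -0.01] F [ 0.2  0.2 -0.2] gap 0.499 t 20.05 | shift [ 0.0405 -0.2089  0.1715] turn -0.041
[ 0.0207 -0.0025 -0.9998]
```

Request:
move_arm:
  rows:
    - [[0.01,-0.05,0.0],-0.02,0.4]
    - [[0.02,-0.105,0.0],-0.041,0.4]
    - [[0.03,-0.16,0.0],-0.041,0.4]
    - [[0.0405,-0.205,0.0],-0.041,0.4]
    - [[0.0405,-0.206,0.05],-0.041,0.4]
    - [[0.0405,-0.207,0.1],-0.041,0.4]
    - [[0.0405,-0.2085,0.15],-0.041,0.4]
    - [[0.0405,-0.2085,0.1715],-0.041,0.4]
    - [[0.0405,-0.2085,0.1715],-0.041,0.4]
    - [[0.0405,-0.2085,0.1715],-0.041,0.4]

```text
clock: 21.3
ee_pos: [0.4446, 0.1185, 0.1384]
orientation: [[0.03, 0.999, 0.021], [1.0, -0.03, -0.002], [-0.002, 0.021, -1.0]]
ft_force: [0.9, 0.7, 0.5]
finger_gap: 0.6
```

```bash
python3 - <<'E'
from h import *
cam('top')
go(.444,.1185,.138,-.03)
print(env.sense()['orientation'].round(4)[:,2])
E
```

```text
pos [0.4451 0.1185 0.1389] a0 -0.03 j [ 0.    0.04  2.   -0.    1.08  0.03] F [ 0.9 -0.4  0.2] gap 0.6 t 21.35 | shift [-0.     -0.0011  0.0009] turn -0.0
[ 0.0222 -0.0025 -0.9997]
```

Request:
move_arm:
  rows:
    - [[0,-0.001,0.001],0,0.6]
    - [[0,-0.001,0.001],0,1]
    - [[0,-0.001,0.001],0,1]
    - [[0,-0.001,0.001],0,1]
    - [[0,-0.001,0.001],0,1]
    - [[0,-0.0005,-0.02],0,1]
    - [[0,0,-0.05],0,1]
    - [[0,0.001,-0.09],0,1]
    - [[0,0.0015,-0.1125],0,1]
    - [[0,0.0015,-0.1125],0,1]

```text
clock: 22.6
ee_pos: [0.4452, 0.1188, 0.2533]
orientation: [[0.03, 0.999, 0.027], [1.0, -0.03, -0.002], [-0.002, 0.027, -1.0]]
ft_force: [-0.1, -0.5, -1.3]
finger_gap: 0.108
```

```bash
python3 - <<'E'
from h import *
cam('top')
go(.6515-.07,.1438+.005,.2505,-.07)
print(env.sense()['orientation'].round(4)[:,2])
E
```

```text
pos [0.4443 0.1187 0.2516] a0 -0.03 j [ 0.   -0.11  1.89 -0.    1.33  0.03] F [-0.3  1.3 -1.7] gap 0.107 t 22.65 | shift [0.0342 0.1362 0.0043] turn 0.04
[ 0.0236 -0.0025 -0.9997]
```

Request:
move_arm:
  rows:
    - [[0.008,0.032,0.001],0.01,1]
    - [[0.016,0.064,0.002],0.02,1]
    - [[0.025,0.1,0.003],0.04,1]
    - [[0.032,0.125,0.004],0.04,1]
    - [[0.034,0.136,0.004],0.04,1]
    - [[0.034,0.136,0.004],0.04,1]
    - [[0.034,0.136,0.004],0.04,1]

```text
clock: 23.52
ee_pos: [0.5803, 0.1485, 0.2502]
orientation: [[0.07, 0.997, 0.022], [0.998, -0.07, -0.003], [-0.001, 0.022, -1.0]]
ft_force: [0.1, 0.2, -0.3]
finger_gap: 0.11
```

```bash
python3 - <<'E'
from h import *
cam('top')
go(.6515,.1438,.2505,-.07)
print(env.sense()['orientation'].round(4)[:,2])
E
```

```text
pos [0.5804 0.1485 0.2506] a0 -0.07 j [ 0.05  0.22  1.56 -0.    1.35  0.13] F [-1.   0.5 -1.5] gap 0.106 t 23.575 | shift [0.0002 0.0713 0.0017] turn 0.0
[ 0.0229 -0.0025 -0.9997]
```

Request:
move_arm:
  rows:
    - [[0,0.02,0.0005],0,1]
    - [[0,0.038,0.001],0,1]
    - [[0,0.055,0.0015],0,1]
    - [[0,0.066,0.0015],0,1]
    - [[0,0.0715,0.0015],0,1]
    - [[0,0.0715,0.0015],0,1]
    - [[0,0.0715,0.008],0,1]
    - [[0,0.0715,0.014],0,1]
    - [[0,0.0715,0.018],0,1]
    - [[0,0.0715,0.018],0,1]

```text
clock: 24.82
ee_pos: [0.6517, 0.1435, 0.2335]
orientation: [[0.07, 0.997, 0.022], [0.998, -0.07, -0.003], [-0.001, 0.022, -1.0]]
ft_force: [0.3, -0.3, -1.0]
finger_gap: 0.112
```

```bash
python3 - <<'E'
from h import *
cam('top')
go(.6515,.1438,.2312,-.07)
E
```

```text
pos [0.652  0.1435 0.2339] a0 -0.07 j [ 0.04  0.38  1.38 -0.    1.36  0.11] F [-0.3  0.4 -0.1] gap 0.106 t 24.875 | shift [ 0.0002 -0.0005  0.0027] turn 0.0
```

Request:
move_arm:
  rows:
    - [[0,0,0.002],0,1]
    - [[0,0,0.003],0,1]
    - [[0,0,0.003],0,0.85]
    - [[0,0,0.003],0,0.75]
    - [[0,0,0.003],0,0.55]
    - [[0,0,0.003],0,0.5]
    - [[0,0.0005,-0.02],0,0.5]
    - [[0,0.001,-0.05],0,0.5]
    - [[0,0.0015,-0.09],0,0.5]
    - [[0,0.0015,-0.09],0,0.5]

```text
clock: 26.12
ee_pos: [0.6532, 0.1438, 0.3288]
orientation: [[0.07, 0.997, 0.03], [0.998, -0.07, -0.002], [-0.0, 0.03, -1.0]]
ft_force: [0.3, 0.8, -0.9]
finger_gap: 0.497
```

```bash
cat > look.py <<'E'
from h import *
def tins():
    for nm in ('scene','top'):
        c=cam(nm); w=cloud(c); hsv=cv2.cvtColor(c['img'],cv2.COLOR_BGR2HSV)
        m=(w[...,2]>.03)&(w[...,2]<.05)&(w[...,1]<-.16)&(w[...,1]>-.5)&(w[...,0]>.2)&(w[...,0]<.6)
        n,lab,st,ce=cv2.connectedComponentsWithStats(m.astype(np.uint8))
        for i in range(1,n):
            if 60<st[i,4]<900: q=w[lab==i];q=q[q[:,2]>.034]; print(nm,ce[i].round(),st[i,4],q.mean(0).round(4),cv2.minEnclosingCircle(np.ascontiguousarray(q[:,:2].astype(np.float32))))
    return c
E
python3 - <<'E'
from look import *
tins()
go(.438,-.264,.2,-.3)
E
```

```text
scene [277. 167.] 110 [ 0.4477 -0.2699  0.0393] ((0.4428270757198334, -0.2671000361442566), 0.027893558144569397)
top [452. 269.] 375 [ 0.4367 -0.2643  0.041 ] ((0.43701180815696716, -0.2645280063152313), 0.02542039193212986)
top [498. 275.] 385 [ 0.4215 -0.3709  0.0412] ((0.4222791790962219, -0.3719479739665985), 0.026378311216831207)
top [436. 335.] 384 [ 0.283  -0.2249  0.0376] ((0.2829228937625885, -0.2251676619052887), 0.025268105790019035)
pos [0.6515 0.1436 0.3241] a0 -0.07 j [ 0.04  0.32  1.28 -0.    1.52  0.11] F [ 0.3  0.9 -0.4] gap 0.501 t 26.225 | shift [-0.4214 -0.1873  0.1202] turn 0.23
```

All four have been released. Next the red tin (top view (452,269), position (.4365,-.2645)).

Request:
move_arm:
  rows:
    - [[-0.045,-0.02,0],0.03,0.3]
    - [[-0.095,-0.042,0],0.06,0.2]
    - [[-0.145,-0.064,0],0.1,0.1]
    - [[-0.195,-0.087,0],0.13,0.1]
    - [[-0.245,-0.11,0],0.16,0.1]
    - [[-0.295,-0.132,0.02],0.2,0.1]
    - [[-0.345,-0.154,0.05],0.23,0.1]
    - [[-0.395,-0.176,0.09],0.23,0.1]
    - [[-0.4215,-0.187,0.12],0.23,0.1]
    - [[-0.4215,-0.187,0.12],0.23,0.1]

```text
clock: 27.48
ee_pos: [0.4351, -0.2638, 0.1958]
orientation: [[0.299, 0.954, 0.017], [0.954, -0.299, 0.003], [0.008, 0.015, -1.0]]
ft_force: [-0.2, 0.9, 0.1]
finger_gap: 0.898
```

```bash
python3 - <<'E'
from look import *
S=cam('scene'); save(S,'s5.png',(220,150,420,310),4)
c=cam('wrist'); w=cloud(c)
m=(w[...,2]>.034)&(w[...,2]<.046)&(w[...,1]<-.17)&(w[...,0]>.36)&(w[...,0]<.6)
n,lab,st,ce=cv2.connectedComponentsWithStats(m.astype(np.uint8))
for i in range(1,n):
    if st[i,4]>300: q=w[lab==i]; print(ce[i],st[i,4],cv2.minEnclosingCircle(np.ascontiguousarray(q[:,:2].astype(np.float32))),q[:,2].mean(),c['img'][int(ce[i][1]),int(ce[i][0])])
go(.4365,-.2645,.025,-.3); print(env.sense()['orientation'].round(4)[:,2])
E
```

```text
[313.3480857  224.43203372] 2847 ((0.43927496671676636, -0.2642066180706024), 0.025360483676195145) 0.039379950700166665 [ 52 151 189]
[332.31547619 336.65155678] 2184 ((0.4240703284740448, -0.3710130751132965), 0.025526439771056175) 0.03929503400695331 [ 34  95 119]
pos [ 0.4378 -0.2635  0.1993] a0 -0.301 j [-0.78  0.07  1.83  0.02  1.23 -0.49] F [-0.   0.1 -0.1] gap 0.899 t 27.575 | shift [-0.0024 -0.0046  0.1743] turn -0.001
[ 2.160e-02 -6.000e-04 -9.998e-01]
```

View pics/s5.png

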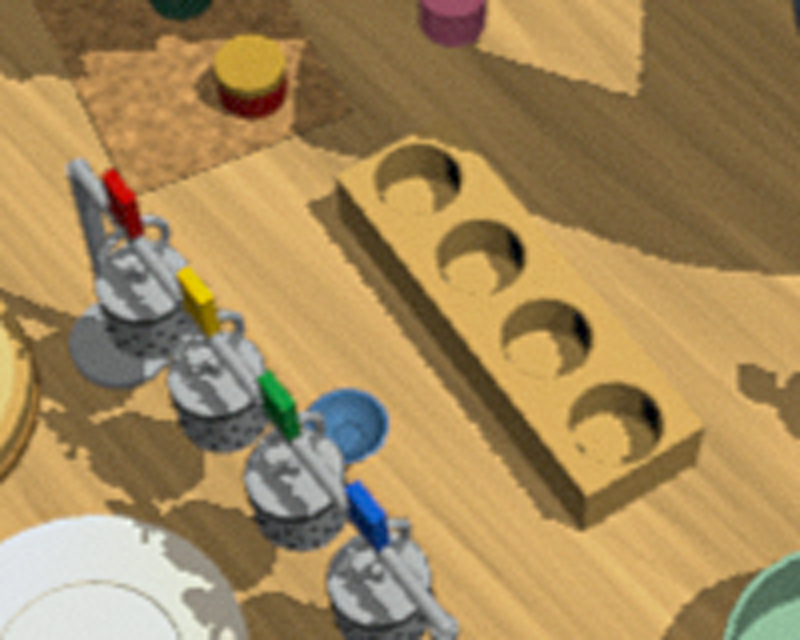

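All four infusers (red (122,200), yellow (198,300), green (280,405), blue (367,515)) hang on the bar and the wells are empty. Grasping the red tin.

Request:
move_arm:
  force: 40
  rows:
    - [[-0.001,-0.001,0.05],0,0.1]
    - [[-0.002,-0.002,0.1],0,0.1]
    - [[-0.002,-0.003,0.15],0,0.1]
    - [[-0.002,-0.003,0.174],0,0.1]
    - [[-0.002,-0.003,0.174],0,0.1]
    - [[-0.002,-0.003,0.174],0,0.8]
    - [[-0.002,-0.003,0.174],0,0.8]
    - [[-0.002,-0.003,0.174],0,0.8]
    - [[-0.002,-0.003,0.174],0,0.8]
    - [[-0.002,-0.003,0.174],0,0.8]

```text
clock: 28.82
ee_pos: [0.4397, -0.2655, 0.0277]
orientation: [[0.296, 0.955, 0.025], [0.955, -0.296, -0.003], [0.004, 0.025, -1.0]]
ft_force: [1.4, 1.2, 6.6]
finger_gap: 0.571
```

```bash
python3 - <<'E'
from look import *
cam('top')
bx=np.array([.975,.222]);by=np.array([-.222,.975]);B=np.array([.453,.333])
P=B-.032*by;print(P,B+.032*by)
go(*P,.2,.225); print(env.sense()['orientation'].round(4)[:,2])
E
```

```text
[0.460104 0.3018  ] [0.445896 0.3642  ]
pos [ 0.4397 -0.2655  0.0276] a0 -0.301 j [-0.78  0.35  1.91  0.02  0.86 -0.5 ] F [0.9 2.8 6.2] gap 0.574 t 28.875 | shift [ 0.5487 -0.1444 -0.1735] turn -0.526
[ 0.0247 -0.003  -0.9997]
```

Request:
move_arm:
  rows:
    - [[0,0.001,-0.03],0,0.8]
    - [[0.0,0.002,-0.08],0,0.8]
    - [[0.02,-0.004,-0.13],0,0.8]
    - [[0.06,-0.014,-0.17],-0.05,0.8]
    - [[0.11,-0.028,-0.173],-0.1,0.8]
    - [[0.16,-0.04,-0.173],-0.15,0.8]
    - [[0.21,-0.053,-0.173],-0.2,0.8]
    - [[0.26,-0.066,-0.173],-0.25,0.8]
    - [[0.27,-0.07,-0.173],-0.26,0.8]
    - [[0.27,-0.07,-0.173],-0.26,0.8]

```text
clock: 30.12
ee_pos: [0.4488, 0.0139, 0.201]
orientation: [[0.039, 0.999, 0.026], [0.999, -0.039, -0.004], [-0.003, 0.027, -1.0]]
ft_force: [-0.1, -0.4, -0.4]
finger_gap: 0.57
```

```bash
python3 - <<'E'
from look import *
cam('top')
go(.4601,.3018,.2,.225); go(.4601,.3018,.0295,.225);print(env.sense()['orientation'].round(4)[:,2])
E
```

```text
pos [0.4489 0.0131 0.2008] a0 -0.041 j [-0.24 -0.08  1.98  0.    1.22 -0.2 ] F [ 0.1 -0.2 -1.2] gap 0.574 t 30.175 | shift [ 0.2889 -0.0005  0.    ] turn -0.266
pos [0.4489 0.0131 0.2008] a0 -0.041 j [-0.24 -0.08  1.98  0.    1.22 -0.2 ] F [ 0.1 -0.2 -1.2] gap 0.574 t 30.175 | shift [ 0.2894 -0.005   0.1705] turn -0.266
[ 0.0262 -0.0039 -0.9996]
```

Request:
move_arm:
  rows:
    - [[0.05,0,0],-0.05,0.8]
    - [[0.1,0,0],-0.1,0.8]
    - [[0.15,0,0],-0.15,0.8]
    - [[0.2,0,0],-0.2,0.8]
    - [[0.25,0,0],-0.266,0.8]
    - [[0.289,-0.0005,0],-0.266,0.8]
    - [[0.289,-0.0015,0.04],-0.266,0.8]
    - [[0.2895,-0.003,0.08],-0.266,0.8]
    - [[0.2895,-0.003,0.1],-0.266,0.8]
    - [[0.2895,-0.003,0.1],-0.266,0.8]

```text
clock: 31.42
ee_pos: [0.4601, 0.3002, 0.0982]
orientation: [[-0.221, 0.975, 0.023], [0.975, 0.221, -0.006], [-0.01, 0.021, -1.0]]
ft_force: [-0.1, 0.9, 0.2]
finger_gap: 0.574
```

```bash
python3 - <<'E'
from look import *
S=cam('scene'); save(S,'s6.png',(350,230,510,370),4)
go(.4601,.3018,.0295,.225);print(env.sense()['orientation'].round(4)[:,2])
E
```

```text
pos [0.461  0.3009 0.0998] a0 0.223 j [ 0.37  0.29  1.79 -0.02  1.03  0.15] F [ 0.7 -0.4 -0. ] gap 0.573 t 31.475 | shift [ 0.0018 -0.0023  0.0702] turn -0.002
[ 0.0252 -0.0045 -0.9997]
```

View pics/s6.png

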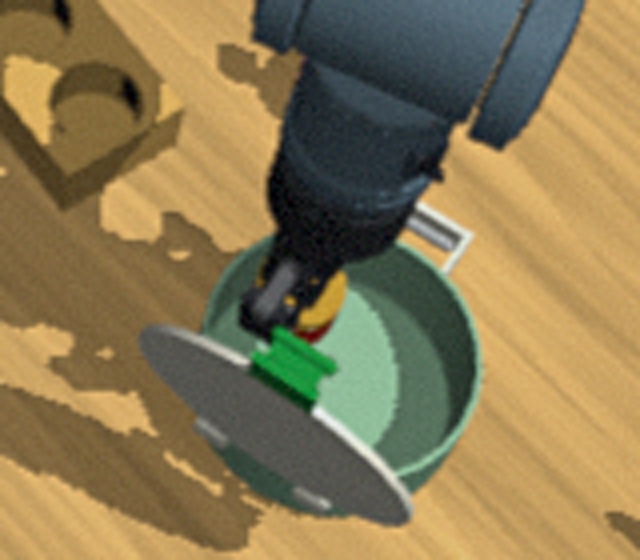

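The red tin is held above the box's near-left half at (315,305), clear of the flap. Lowering.

Request:
move_arm:
  rows:
    - [[0.0005,-0.001,0.02],0,0.8]
    - [[0.001,-0.0015,0.04],0,0.8]
    - [[0.0015,-0.002,0.058],0,0.8]
    - [[0.002,-0.002,0.067],0,0.8]
    - [[0.002,-0.002,0.0695],0,0.8]
    - [[0.002,-0.002,0.0695],0,0.8]

```text
clock: 32.22
ee_pos: [0.4607, 0.3022, 0.0306]
orientation: [[-0.221, 0.975, 0.026], [0.975, 0.221, -0.004], [-0.01, 0.024, -1.0]]
ft_force: [-0.2, 0.3, -0.3]
finger_gap: 0.571
```

```bash
python3 - <<'E'
from look import *
cam('top')
go(.4601,.3018,.0287,.225)
E
```

```text
pos [0.4608 0.3023 0.0308] a0 0.223 j [ 0.37  0.41  1.81 -0.02  0.9   0.16] F [ 1.5 -0.3  0.2] gap 0.573 t 32.275 | shift [-0.0003 -0.0009  0.0021] turn -0.002
```

Request:
move_arm:
  rows:
    - [[0,0,0.0015],0,0.8]
    - [[0,0,0.002],0,0.8]
    - [[0,0,0.002],0,0.35]
    - [[0,0,0.002],0,0.28]
    - [[0,0,0.002],0,0.28]
    - [[0,0,-0.01],0,0.28]
    - [[0,0.001,-0.05],0,0.28]
    - [[0,0.002,-0.1],0,0.28]
    - [[0,0.004,-0.15],0,0.28]
    - [[0,0.004,-0.17],0,0.28]

```text
clock: 33.52
ee_pos: [0.4611, 0.304, 0.2044]
orientation: [[-0.221, 0.975, 0.03], [0.975, 0.222, -0.003], [-0.01, 0.028, -1.0]]
ft_force: [0.3, 0.6, 1.1]
finger_gap: 0.721
```

```bash
python3 - <<'E'
from look import *
tins()
go(.424,-.371,.2,-.3);go(.42,-.2,.2,-.1);print(env.sense()['orientation'].round(4)[:,2])
E
```

```text
scene [263. 142.] 211 [ 0.4239 -0.369   0.0393] ((0.4227156937122345, -0.36935198307037354), 0.02751222252845764)
scene [332. 148.] 201 [ 0.2844 -0.2234  0.0366] ((0.2845897376537323, -0.22322078049182892), 0.026534758508205414)
top [498. 275.] 385 [ 0.4215 -0.3708  0.041 ] ((0.42110833525657654, -0.3713567852973938), 0.025829099118709564)
top [436. 335.] 384 [ 0.2828 -0.2249  0.0377] ((0.282985657453537, -0.22507627308368683), 0.025172309949994087)
pos [0.4613 0.3041 0.2037] a0 0.223 j [ 0.38  0.16  1.72 -0.01  1.24  0.16] F [ 0.4 -0.3 -0.5] gap 0.715 t 33.625 | shift [-0.65   -0.186   0.0046] turn 0.523
pos [0.4613 0.3041 0.2037] a0 0.223 j [ 0.38  0.16  1.72 -0.01  1.24  0.16] F [ 0.4 -0.3 -0.5] gap 0.715 t 33.625 | shift [-0.4824 -0.152   0.004 ] turn 0.323
[ 0.0303 -0.003  -0.9995]
```

Request:
move_arm:
  rows:
    - [[-0.05,-0.014,0],0.05,0.1]
    - [[-0.105,-0.03,0],0.1,0.1]
    - [[-0.16,-0.046,0],0.15,0.1]
    - [[-0.215,-0.062,0],0.2,0.1]
    - [[-0.27,-0.077,0],0.25,0.1]
    - [[-0.325,-0.093,0],0.3,0.1]
    - [[-0.38,-0.109,0],0.35,0.1]
    - [[-0.435,-0.124,0],0.4,0.1]
    - [[-0.49,-0.14,0],0.45,0.1]
    - [[-0.53,-0.152,0],0.523,0.1]

```text
clock: 34.88
ee_pos: [0.4288, -0.248, 0.2026]
orientation: [[0.299, 0.954, 0.028], [0.954, -0.299, -0.001], [0.007, 0.027, -1.0]]
ft_force: [1.2, 1.0, 0.3]
finger_gap: 0.901
```

```bash
python3 - <<'E'
from look import *
tins(); c=cam('wrist');w=cloud(c)
m=(w[...,2]>.034)&(w[...,2]<.046)&(w[...,1]<-.17)&(w[...,0]>.36)&(w[...,0]<.6)
n,lab,st,ce=cv2.connectedComponentsWithStats(m.astype(np.uint8))
for i in range(1,n):
    if st[i,4]>300: q=w[lab==i]; print(ce[i],st[i,4],cv2.minEnclosingCircle(np.ascontiguousarray(q[:,:2].astype(np.float32))),q[:,2].mean())
go(.423,-.371,.2,-.3);go(.423,-.371,.0265,-.3);print(env.sense()['orientation'].round(4)[:,2])
E
```

```text
scene [263. 142.] 209 [ 0.4236 -0.3692  0.0396] ((0.42302095890045166, -0.37064146995544434), 0.02832254394888878)
scene [332. 148.] 197 [ 0.2843 -0.2244  0.037 ] ((0.28467223048210144, -0.224277526140213), 0.025832857936620712)
[342.9026506  343.34361446] 2075 ((0.423965185880661, -0.37095704674720764), 0.02576935663819313) 0.039281820837283675
pos [ 0.429  -0.2474  0.2026] a0 -0.303 j [-0.78  0.03  1.86  0.02  1.23 -0.48] F [-0.  -0.1 -0.2] gap 0.901 t 35.025 | shift [-0.1197  0.0311  0.0025] turn -0.003
pos [ 0.429  -0.2474  0.2026] a0 -0.303 j [-0.78  0.03  1.86  0.02  1.23 -0.48] F [-0.  -0.1 -0.2] gap 0.901 t 35.025 | shift [-0.1211  0.0266  0.1759] turn -0.003
[ 2.740e-02 -7.000e-04 -9.996e-01]
```

Request:
move_arm:
  rows:
    - [[-0.05,0.013,0.002],0,0.1]
    - [[-0.1,0.026,0.002],0,0.1]
    - [[-0.12,0.031,0.005],0,0.1]
    - [[-0.12,0.03,0.06],0,0.1]
    - [[-0.1205,0.028,0.115],0,0.1]
    - [[-0.121,0.027,0.155],0,0.1]
    - [[-0.121,0.0265,0.175],0,0.1]
    - [[-0.121,0.0265,0.175],0,0.1]
    - [[-0.121,0.0265,0.175],0,0.1]

```text
clock: 36.15
ee_pos: [0.4234, -0.3704, 0.0281]
orientation: [[0.297, 0.954, 0.028], [0.955, -0.297, -0.001], [0.007, 0.027, -1.0]]
ft_force: [-0.5, -0.0, 0.6]
finger_gap: 0.903
```

Request:
move_arm:
  rows:
    - [[0,0,0],0,0.8]
    - [[0,0,0],0,0.8]
    - [[0,0,0],0,0.8]
    - [[0,0,0],0,0.8]
    - [[0,0,0],0,0.8]

```text
clock: 36.78
ee_pos: [0.4242, -0.3711, 0.0298]
orientation: [[0.297, 0.954, 0.029], [0.955, -0.297, -0.002], [0.006, 0.029, -1.0]]
ft_force: [-1.0, 1.7, 6.7]
finger_gap: 0.57
```

```bash
python3 - <<'E'
from look import *
cam('top')
go(.4459,.3642,.2,.225);print(env.sense()['orientation'].round(4)[:,2])
E
```

```text
pos [ 0.4242 -0.3711  0.0298] a0 -0.302 j [-0.94  0.43  1.78  0.03  0.91 -0.66] F [-0.3  0.9  6.2] gap 0.574 t 36.825 | shift [ 0.7096 -0.193  -0.1713] turn -0.527
[ 0.0292 -0.0025 -0.9996]
```

Request:
move_arm:
  rows:
    - [[0,0.001,-0.03],0,0.8]
    - [[0.0,0.002,-0.08],0,0.8]
    - [[0.02,-0.004,-0.13],0,0.8]
    - [[0.06,-0.015,-0.17],-0.05,0.8]
    - [[0.115,-0.031,-0.171],-0.1,0.8]
    - [[0.17,-0.046,-0.171],-0.15,0.8]
    - [[0.225,-0.061,-0.171],-0.2,0.8]
    - [[0.28,-0.076,-0.171],-0.25,0.8]
    - [[0.335,-0.091,-0.171],-0.3,0.8]
    - [[0.39,-0.106,-0.171],-0.35,0.8]

```text
clock: 38.08
ee_pos: [0.434, 0.035, 0.2011]
orientation: [[-0.049, 0.998, 0.031], [0.999, 0.049, -0.003], [-0.004, 0.031, -1.0]]
ft_force: [1.1, -0.3, -0.2]
finger_gap: 0.567
```

```bash
python3 - <<'E'
from look import *
cam('top')
go(.4459,.3642,.2,.225);go(.4459,.3642,.1,.225);print(env.sense()['orientation'].round(4)[:,2])
E
```

```text
pos [0.4331 0.0411 0.2009] a0 0.056 j [-0.18 -0.12  2.01  0.01  1.22 -0.24] F [-1.9  5.  -0.5] gap 0.567 t 38.125 | shift [0.3219 0.0307 0.0018] turn -0.169
pos [0.4331 0.0411 0.2009] a0 0.056 j [-0.18 -0.12  2.01  0.01  1.22 -0.24] F [-1.9  5.  -0.5] gap 0.567 t 38.125 | shift [0.3219 0.0276 0.1018] turn -0.169
[ 0.0307  0.0017 -0.9995]
```

Request:
move_arm:
  rows:
    - [[0.05,0.005,0.001],-0.04,0.8]
    - [[0.105,0.01,0.001],-0.08,0.8]
    - [[0.16,0.015,0.001],-0.12,0.8]
    - [[0.215,0.02,0.001],-0.169,0.8]
    - [[0.27,0.026,0.001],-0.169,0.8]
    - [[0.322,0.03,0.002],-0.169,0.8]
    - [[0.322,0.03,0.04],-0.169,0.8]
    - [[0.322,0.028,0.08],-0.169,0.8]
    - [[0.322,0.0275,0.1],-0.169,0.8]
    - [[0.322,0.0275,0.1],-0.169,0.8]

```text
clock: 39.38
ee_pos: [0.4446, 0.3635, 0.1003]
orientation: [[-0.222, 0.975, 0.028], [0.975, 0.223, -0.0], [-0.006, 0.027, -1.0]]
ft_force: [-0.3, 0.6, -0.3]
finger_gap: 0.569
```

```bash
python3 - <<'E'
from look import *
cam('top'); S=cam('scene'); save(S,'s7.png',(350,230,510,370),4)
go(.4459,.3642,.0308,.225);print(env.sense()['orientation'].round(4)[:,2])
E
```

```text
pos [0.4464 0.3645 0.1029] a0 0.224 j [ 0.49  0.33  1.73 -0.01  1.05  0.27] F [ 0.2  0.4 -0.5] gap 0.569 t 39.475 | shift [ 0.0002 -0.0028  0.072 ] turn -0.001
[ 0.032   0.0023 -0.9995]
```

View pics/s7.png

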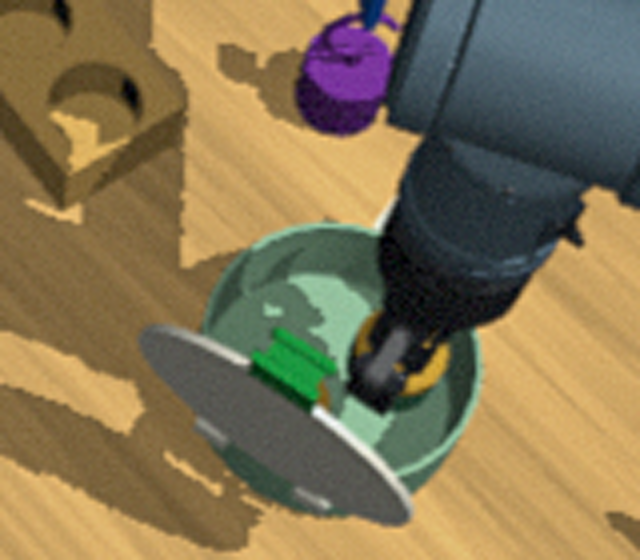

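The green tin is held over the far half of the box at (410,350). A brass sliver shows at (322,388) behind the flap tab, so I'm checking where the red tin went.

```bash
python3 - <<'E'
from look import *
for n in ('scene','top'):
    c=cam(n); print((proj(c,[[.4601,.3018,.041],[.4459,.3642,.041]])-([350,230] if n=='scene' else [0,0]))*(4 if n=='scene' else 1))
    w=cloud(c); hsv=cv2.cvtColor(c['img'],cv2.COLOR_BGR2HSV)
    m=(hsv[...,0]>12)&(hsv[...,0]<32)&(hsv[...,1]>90)&(np.hypot(w[...,0]-.453,w[...,1]-.333)<.078)&(w[...,2]<.16)
    k,lab,st,ce=cv2.connectedComponentsWithStats(m.astype(np.uint8))
    for i in range(1,k):
        if st[i,4]>4: q=w[lab==i]; print(n,ce[i],st[i,4],q.mean(0),q.min(0),q.max(0))
E
```

```text
[[282.00271223 333.28001821]
 [376.70796335 395.26112779]]
scene [440.7 313.7] 30 [0.45987286 0.34679879 0.12006305] [0.44096413 0.33931281 0.10397107] [0.47801265 0.35910476 0.15986549]
scene [456.11904762 322.64285714] 84 [0.44291874 0.38076928 0.10574774] [0.38262051 0.36470921 0.00128058] [0.47425374 0.38804614 0.15955349]
scene [430.71428571 328.92857143] 14 [0.46584222 0.34274558 0.03121802] [0.45086873 0.33535517 0.00379803] [0.47473467 0.34787206 0.04533314]
scene [416.28571429 355.        ] 7 [ 0.52488943  0.36058989 -0.00116503] [ 0.52134689  0.35554914 -0.00327378] [0.52747287 0.36619891 0.00324936]
[[211.08147354 258.1591581 ]
 [184.4240698  264.10401876]]
top [200.03116147 246.84419263] 353 [0.48680849 0.32876269 0.04141644] [0.46280504 0.3046343  0.02318971] [0.51043138 0.3528821  0.0486575 ]
top [182.80625 261.1375 ] 160 [0.44706986 0.34825845 0.11425506] [0.42361596 0.33770177 0.10114809] [0.47219192 0.3593413  0.15617743]
```

The red tin has been nudged inside the box, to about (.487,.329). It is still upright, with its top at 41 mm. I'm shifting green's spot slightly away to (.439,.367).

```bash
python3 -c "
from h import *
go(.4392,.3668,.0308,.225)"
```

```text
pos [0.4469 0.3647 0.1036] a0 0.224 j [ 0.49  0.33  1.73 -0.01  1.05  0.27] F [ 0.1  0.1 -0.8] gap 0.571 t 39.575 | shift [ 0.004  -0.0094  0.0725] turn -0.001
```

Request:
move_arm:
  rows:
    - [[0.004,-0.007,0.0],0,0.8]
    - [[0.004,-0.008,0.02],0,0.8]
    - [[0.004,-0.0085,0.04],0,0.8]
    - [[0.004,-0.009,0.058],0,0.8]
    - [[0.004,-0.0095,0.068],0,0.8]
    - [[0.004,-0.0095,0.0715],0,0.8]
    - [[0.004,-0.0095,0.0715],0,0.8]

```text
clock: 40.45
ee_pos: [0.4427, 0.3673, 0.0334]
orientation: [[-0.222, 0.974, 0.04], [0.975, 0.222, 0.005], [-0.004, 0.04, -0.999]]
ft_force: [8.8, -3.3, -1.4]
finger_gap: 0.57
```

```bash
python3 -c "
from h import *
cam('top')
go(.4392,.3668,.0308,.225)"
```

```text
pos [0.4428 0.3672 0.0334] a0 0.225 j [ 0.49  0.44  1.76 -0.02  0.9   0.28] F [ 9.6 -2.2 -1.8] gap 0.57 t 40.5 | shift [ 0.0004 -0.0037  0.0024] turn -0.0
```

Request:
move_arm:
  rows:
    - [[0,0.001,-0.004],0,0.8]
    - [[0.001,0.003,-0.004],0,0.8]
    - [[0.001,0.004,-0.002],0,0.8]
    - [[0.001,0.004,0],0,0.8]
    - [[0.001,0.004,0.001],0,0.8]
    - [[0.001,0.004,0.001],0,0.8]

```text
clock: 41.25
ee_pos: [0.4462, 0.369, 0.0322]
orientation: [[-0.223, 0.974, 0.04], [0.975, 0.223, 0.004], [-0.005, 0.04, -0.999]]
ft_force: [0.1, 0.9, -0.0]
finger_gap: 0.571
```

```bash
python3 -c "
from h import *
cam('top')
go(.4468,.369,.0308,.225);print(env.sense()['orientation'].round(4)[:,2])"
```

```text
pos [0.4463 0.369  0.0324] a0 0.225 j [ 0.49  0.45  1.75 -0.02  0.91  0.28] F [ 0.2 -0.2  0.1] gap 0.574 t 41.3 | shift [-0.0001  0.0004  0.0016] turn -0.0
[ 0.04    0.0045 -0.9992]
```

Request:
move_arm:
  rows:
    - [[0,0.001,0.001],0,0.8]
    - [[0,0.002,0.0018],0,0.8]
    - [[0,0.002,0.0018],0,0.38]
    - [[0,0.002,0.0018],0,0.37]
    - [[0,0.002,0.0018],0,0.37]
    - [[0,0.002,-0.005],0,0.37]
    - [[0,0.003,-0.03],0,0.36]
    - [[0,0.004,-0.07],0,0.36]
    - [[0,0.007,-0.12],0,0.36]
    - [[0,0.009,-0.17],0,0.36]

```text
clock: 42.55
ee_pos: [0.4479, 0.3701, 0.2043]
orientation: [[-0.223, 0.974, 0.04], [0.975, 0.223, 0.004], [-0.004, 0.04, -0.999]]
ft_force: [0.9, -0.2, 0.0]
finger_gap: 0.641
```

```bash
python3 - <<'E'
from look import *
c=cam('top');S=cam('scene'); save(S,'s8.png',(350,230,510,370),4)
w=cloud(c); hsv=cv2.cvtColor(c['img'],cv2.COLOR_BGR2HSV)
m=(hsv[...,0]>12)&(hsv[...,0]<32)&(hsv[...,1]>90)&(np.hypot(w[...,0]-.453,w[...,1]-.333)<.078)&(w[...,2]<.16)
k,lab,st,ce=cv2.connectedComponentsWithStats(m.astype(np.uint8))
for i in range(1,k):
    if st[i,4]>20: q=w[lab==i]; print(ce[i],st[i,4],q.mean(0),q.min(0),q.max(0))
go(.44,.33,.33,.225)
E
```

```text
[191.52473958 255.38020833] 768 [0.46666947 0.34845817 0.04005445] [0.42364018 0.30498539 0.00053941] [0.51075986 0.40341159 0.05123255]
pos [0.4515 0.3722 0.21  ] a0 0.225 j [ 0.49  0.21  1.65 -0.02  1.23  0.27] F [1.1 0.4 0.5] gap 0.643 t 42.65 | shift [-0.0388 -0.0144 -0.1209] turn -0.0
```

View pics/s8.png

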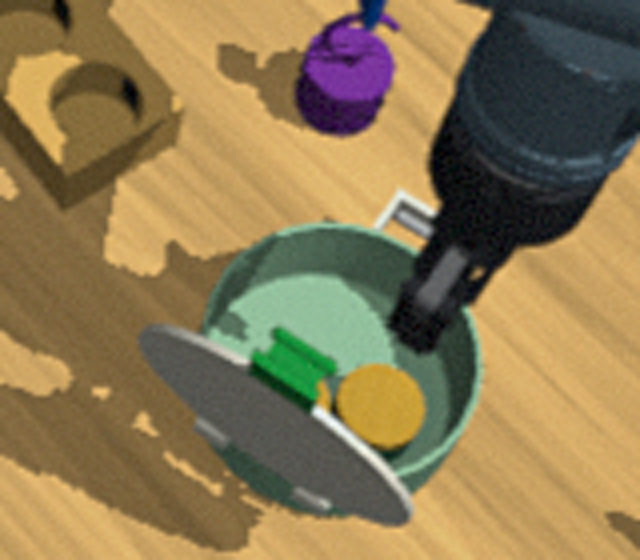

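Both tins stand flat on the box floor: green fully visible at (380,405), red's brass edge at (322,393) behind the flap tab. Next the flap, going over and behind it with a closed fist.

```bash
python3 - <<'E'
from look import *
go(.5977,.3506,.32,.225);go(.5977,.3506,.23,.225)
c=cam('scene');w=cloud(c)
m=(w[...,2]>.09)&(w[...,2]<.24)&(w[...,1]>.2)&(w[...,1]<.5)&(w[...,0]>.5)&(w[...,0]<.62)
p=w[m]; mu=np.median(p,0);p=p[abs((p-mu)@[.975,.222,0])<.03];mu=p.mean(0);u,s,vt=np.linalg.svd(p-mu,full_matrices=0);print(len(p),mu,vt[2])
m=(w[...,2]>.05)&(w[...,2]<.21)&(w[...,0]>.6)&(w[...,0]<.72)&(w[...,1]>.38)&(w[...,1]<.52);print(np.nanmin(w[m],0),np.nanmedian(w[m],0))
E
```

```text
pos [0.4515 0.3722 0.21  ] a0 0.225 j [ 0.49  0.21  1.65 -0.02  1.23  0.27] F [1.1 0.4 0.5] gap 0.643 t 42.65 | shift [-0.0538  0.1432 -0.1027] turn -0.0
pos [0.4515 0.3722 0.21  ] a0 0.225 j [ 0.49  0.21  1.65 -0.02  1.23  0.27] F [1.1 0.4 0.5] gap 0.643 t 42.65 | shift [-0.0537  0.1386 -0.0128] turn -0.0
1223 [0.55172184 0.35892453 0.1674633 ] [-0.96376157 -0.22048793  0.1501623 ]
[0.63319891 0.4403426  0.05017984] [0.67173209 0.47249322 0.1347029 ]
```

Request:
move_arm:
  rows:
    - [[0,0.002,-0.05],0,0.9]
    - [[0,0.004,-0.1],0,1]
    - [[-0.01,0.005,-0.125],0,1]
    - [[-0.03,0.04,-0.125],0,1]
    - [[-0.045,0.09,-0.12],0,1]
    - [[-0.0535,0.13,-0.11],0,1]
    - [[-0.0535,0.144,-0.105],0,1]
    - [[-0.0535,0.144,-0.103],0,1]
    - [[-0.0535,0.144,-0.103],0,1]

```text
clock: 43.82
ee_pos: [0.5961, 0.3508, 0.3161]
orientation: [[-0.224, 0.974, 0.045], [0.975, 0.224, 0.008], [-0.002, 0.046, -0.999]]
ft_force: [-0.2, -0.2, 0.7]
finger_gap: 0.002
```

```bash
python3 - <<'E'
from look import *
cam('top');go(.5977,.3506,.23,.225)
S=cam('scene'); save(S,'s9.png',(330,210,530,370),4)
E
```

```text
pos [0.5962 0.3509 0.3167] a0 0.226 j [ 0.36  0.37  1.24 -0.01  1.49  0.14] F [ 0.6  0.1 -0.2] gap -0.003 t 43.875 | shift [-0.0004 -0.0027  0.0867] turn 0.001
```

View pics/s9.png

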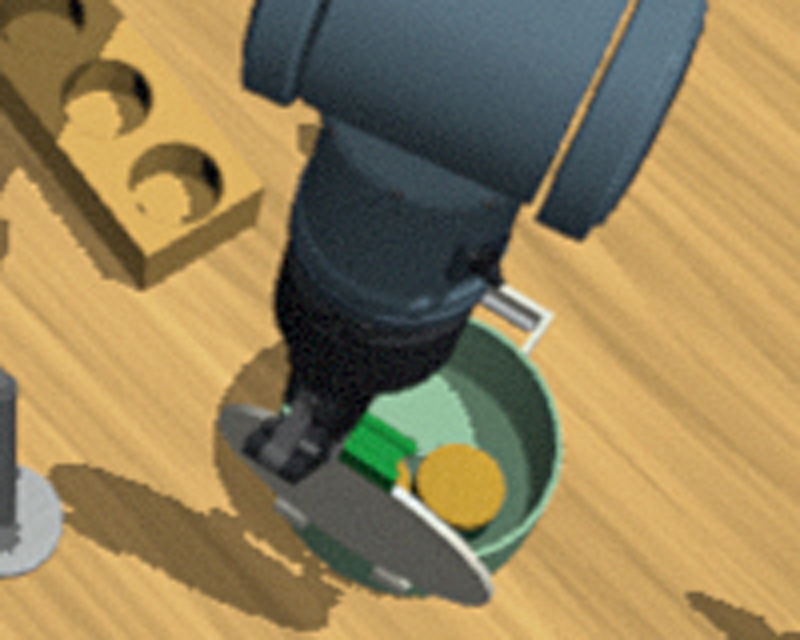

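The fist is above and just behind the flap (tips near (290,455)), with nothing touching. Going down behind it.

Request:
move_arm:
  rows:
    - [[0,0.001,0.03],0,1]
    - [[0,-0.001,0.06],0,1]
    - [[0,-0.002,0.08],0,1]
    - [[0,-0.0025,0.088],0,1]
    - [[0,-0.0025,0.088],0,1]
    - [[0,-0.0025,0.088],0,1]

```text
clock: 44.68
ee_pos: [0.5988, 0.3514, 0.2307]
orientation: [[-0.224, 0.973, 0.049], [0.975, 0.224, 0.009], [-0.002, 0.05, -0.999]]
ft_force: [0.1, -0.1, -0.0]
finger_gap: -0.004
```

```bash
python3 - <<'E'
from look import *
cam('top');go(.4563+.975*.0487,.3184+.222*.0487,.223,.225)
s=env.sense();p=s['ee_pos'];R=s['orientation']
for th in (1.75,1.55,1.4,1.2,1.0,.8,.6,.4,.25,.12,.03):
    r=.145+(.012*max(0,.6-th)/.6)
    lx=.082-r*np.cos(th)+.005*np.sin(th)+.0145; z=.072+r*np.sin(th)+.005*np.cos(th)+.014
    print(th,(R.T@(np.array([.4563+.975*lx,.3184+.222*lx,min(z,.23)])-p)).round(3))
E
```

```text
pos [0.5987 0.3514 0.2306] a0 0.226 j [ 0.36  0.42  1.33 -0.01  1.34  0.14] F [-0.1 -0.5 -0.1] gap -0.003 t 44.725 | shift [-0.0004 -0.0978  0.0028] turn 0.001
1.75 [-0.001 -0.019  0.002]
1.55 [-0.    -0.048 -0.002]
1.4 [-0.    -0.069 -0.003]
1.2 [-0.    -0.098  0.003]
1.0 [-0.    -0.125  0.014]
0.8 [-0.    -0.149  0.03 ]
0.6 [-0.    -0.169  0.05 ]
0.4 [-0.    -0.189  0.073]
0.25 [-0.    -0.201  0.092]
0.12 [ 0.    -0.208  0.111]
0.03 [ 0.    -0.212  0.125]
```

Request:
move_arm:
  rows:
    - [[0,-0.019,0.0],0,1]
    - [[0,-0.035,-0.001],0,1]
    - [[0,-0.05,-0.002],0,1]
    - [[0,-0.069,-0.003],0,1]
    - [[0,-0.085,0.0],0,1]
    - [[0,-0.098,0.003],0,1]
    - [[0,-0.111,0.009],0,1]
    - [[0,-0.125,0.014],0,1]
    - [[0,-0.137,0.022],0,1]
    - [[0,-0.149,0.03],0,1]

```text
clock: 45.98
ee_pos: [0.4546, 0.3182, 0.1927]
orientation: [[-0.224, 0.973, 0.049], [0.975, 0.224, 0.009], [-0.002, 0.05, -0.999]]
ft_force: [1.2, -0.2, 0.4]
finger_gap: 0.001
```

```bash
python3 - <<'E'
from look import *
c=cam('scene');save(c,'s10.png',(330,210,530,370),4)
s=env.sense();p=s['ee_pos'];R=s['orientation'];print(p,s['ft_force'],s['clock'],R[:,2])
for th in (.7,.6,.5,.4,.3,.2,.1,.03,0,-.03):
    r=.145+(.012*max(0,.6-th)/.6)
    lx=.082-r*np.cos(th)+.005*np.sin(th)+.0145; z=.072+r*np.sin(th)+.005*np.cos(th)+.014
    print(th,(R.T@(np.array([.4563+.975*lx,.3184+.222*lx,min(z,.23)])-p)).round(3))
E
```

```text
[0.45257286 0.31774268 0.19106371] [-0.60858482  0.95519664 -0.92412144] 46.025 [ 0.04579976  0.00801368 -0.9989185 ]
0.7 [-0.    -0.008  0.007]
0.6 [-0.    -0.017  0.018]
0.5 [-0.    -0.028  0.029]
0.4 [-0.    -0.037  0.041]
0.3 [ 0.    -0.045  0.054]
0.2 [ 0.    -0.052  0.067]
0.1 [ 0.    -0.057  0.082]
0.03 [ 0.    -0.06   0.093]
0 [ 0.    -0.061  0.097]
-0.03 [ 0.    -0.062  0.102]
```

View pics/s10.png

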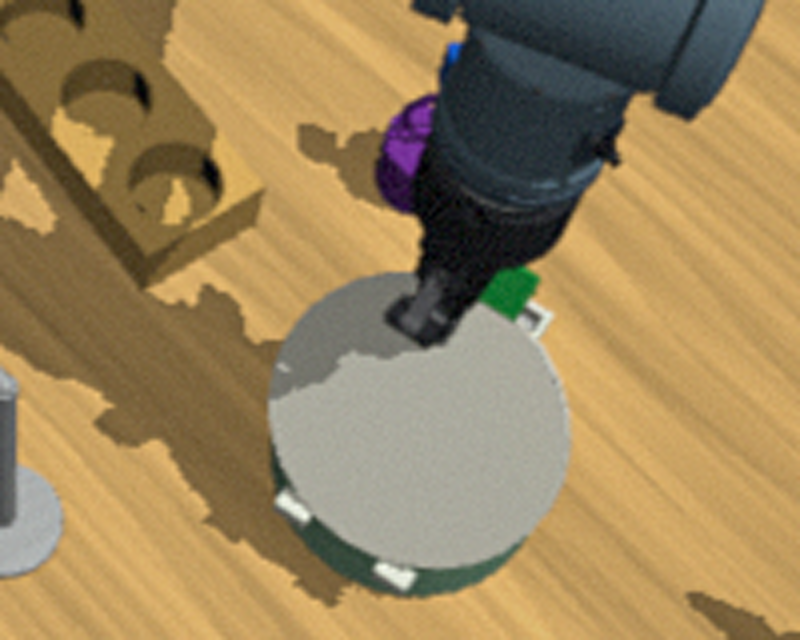

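The flap is swung over to roughly 45°, with the fist on its upper face at (425,320) and the green tab at (512,290). Continuing down.

Request:
move_arm:
  rows:
    - [[0,-0.008,0.007],0,1]
    - [[0,-0.017,0.018],0,1]
    - [[0,-0.028,0.029],0,1]
    - [[0,-0.037,0.041],0,1]
    - [[0,-0.045,0.054],0,1]
    - [[0,-0.052,0.067],0,1]
    - [[0,-0.057,0.08],0,1]
    - [[0,-0.058,0.086],0,1]
    - [[0,-0.058,0.086],0,1]

```text
clock: 47.15
ee_pos: [0.3996, 0.3053, 0.1018]
orientation: [[-0.224, 0.974, 0.044], [0.975, 0.224, 0.007], [-0.003, 0.045, -0.999]]
ft_force: [-0.6, -1.6, 1.0]
finger_gap: -0.0
```

```bash
python3 - <<'E'
from look import *
cam('top');go(.4,.305,.09,.225)
E
```

```text
pos [0.4    0.3054 0.1023] a0 0.226 j [ 0.42  0.18  1.93 -0.01  0.99  0.2 ] F [-0.5 -0.2  0.4] gap -0.002 t 47.2 | shift [-0.0004 -0.0006  0.0123] turn 0.001
```

Request:
move_arm:
  rows:
    - [[0,0,0.004],0,1]
    - [[0,0,0.008],0,1]
    - [[0,0,0.01],0,1]
    - [[0,0,0.0115],0,1]
    - [[0,0,0.0125],0,1]
    - [[0,0,0.0125],0,1]

```text
clock: 47.95
ee_pos: [0.4006, 0.3056, 0.0907]
orientation: [[-0.224, 0.973, 0.045], [0.975, 0.224, 0.008], [-0.003, 0.046, -0.999]]
ft_force: [-4.8, -2.1, 9.9]
finger_gap: 0.003
```

```bash
cat > flap.py <<'E'
from look import *
c=cam('top');go(.4,.305,.09,.225)
w=cloud(c)
m=(np.hypot(w[...,0]-.453,w[...,1]-.333)<.075)&(w[...,2]>.065)&(w[...,2]<.1)
p=w[m]; d=(p[:,:2]-[.453,.333])
lx=d@[.975,.222]; A=np.c_[lx,d@[-.222,.975],np.ones(len(p))]
k=np.ones(len(p),bool)
for _ in range(4):
    s=np.linalg.lstsq(A[k],p[k,2],rcond=None)[0]; e=abs(p[:,2]-A@s); k=e<.003
print('flap plane slope x',s[0],'z0',s[2],k.sum(),'angle',np.arctan(-s[0]))
E
python3 flap.py
```

```text
pos [0.4006 0.3056 0.0907] a0 0.226 j [ 0.42  0.2   1.93 -0.01  0.96  0.2 ] F [-4.7 -1.3 11.1] gap -0.001 t 48.0 | shift [-0.0004 -0.0008  0.0007] turn 0.001
flap plane slope x 0.002208226922758138 z0 0.0775287490611939 1417 angle -0.002208223333467913
```

Request:
move_arm:
  rows:
    - [[0,0,0.001],0,1]
    - [[0,0,0.0015],0,1]
    - [[0,0,0],0,1]
    - [[0,0,-0.02],0,1]
    - [[0,0,-0.06],0,1]
    - [[0,0,-0.11],0,1]
    - [[0,0,-0.15],0,1]
    - [[0,0,-0.15],0,1]

```text
clock: 49.0
ee_pos: [0.396, 0.3054, 0.2445]
orientation: [[-0.224, 0.973, 0.053], [0.975, 0.224, 0.011], [-0.001, 0.054, -0.999]]
ft_force: [-0.9, 0.2, -0.7]
finger_gap: -0.003
```

```bash
python3 flap.py; python3 - <<'E'
from look import *
save(cam('scene'),'final.png',None,1.2)
E
```

```text
pos [0.3948 0.3048 0.242 ] a0 0.226 j [ 0.43 -0.02  1.83 -0.01  1.28  0.2 ] F [-0.1  0.   0.1] gap -0.0 t 49.05 | shift [-0.0007 -0.0024  0.152 ] turn 0.001
flap plane slope x -0.005721388021294841 z0 0.07803661743393224 1940 angle 0.00572132559401342
```

View pics/final.png

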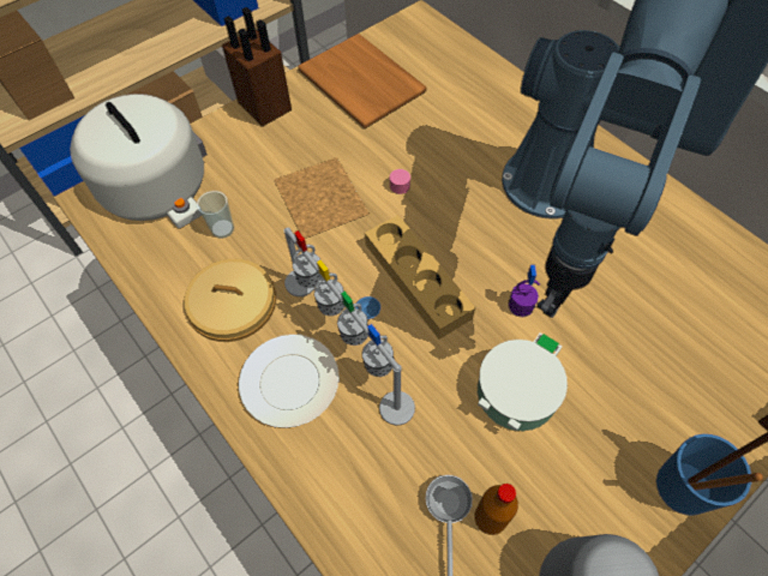

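The final view shows the four infusers on the bar (red to blue, (300,240) to (375,335)) and the flap shut on the box at (522,385). The mat is empty and the bystanders and decoys are in place. The gripper touches nothing.

```bash
python3 -c "
from h import *
print(env.sense()['joint_velocities'].round(3)); print(env.hand_in())"
```

```text
[-0.001  0.025  0.027  0.002  0.004  0.   ]
the job is handed in; nothing more can be done
None
```

The job is done and handed in at about 49 s of robot time. All four infusers (red, yellow, green, blue) hang from the drying rail, both tins are in the herb box, and its flap is shut.

**Last checks**
- **Infusers:** the final picture shows all four on the bar with the gripper clear. The block's wells are empty.
- **Tins:** both stood flat on the box floor just before I closed the flap. That was the last time I could see them.
- **Flap:** it stayed shut after I let go, at about 0.006 rad by the depth image, which is under the 0.02 limit. I never saw or felt the snap itself; pressing it down took about 11 N.
- **Bystanders and decoys:** the purple infuser is at the same spot in the picture as at the start. The pink tin was still in place when last measured, and the others look unmoved in the final picture.

**What didn't go to plan**
- The red tin ended up about 4 cm from where I had set it, still upright and inside the box. I put the green tin slightly further away because of it.
- While I lowered the green tin, the gripper pressed against the box wall with about 9 N. I backed off, repositioned and set it down.
- The tool tilted gradually to about 0.05 rad over the run. I corrected positions for it, and it did no visible harm.

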